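Load the ultrasonic washer with gel cassettes and grinding balls

ROBOT

A 7-joint arm with a two-finger parallel gripper is mounted at the origin on the work surface. World frame = base frame: x ahead of the robot, y to its left, z up, the work surface at z = 0. Lengths are in m, angles in rad, forces in N, time in s.
With the tool pointing down it reaches from about 0.425 to 0.875 m from the base axis. Payload 4.7 kg.
Tool frame: the origin (TCP) lies at the very end of the fingers, on their centre line; the grasp point (between the pads) lies 19 mm behind it; z points along the fingers, y is the line along which they close (so a half turn about z gives the same grasp; the last joint's range is limited). The gripper opens to 87 mm and grips with 3 to 60 N. Pads are 19 mm wide; open, the fingers measure 117 mm over their backs; the gripper's body (75 mm by 190 mm) begins 51 mm behind the grasp point.
Start: joints at [-1.157, 0.321, -0.07, 1.45, 0.023, 1.371, -0.057], TCP at [0.253, 0.599, 0.223] pointing down, gripper open.
Joint ranges: [-2.86, 2.86], [-0.3, 2.09], [-1.38, 1.24], [0.06, 2.45], [-1.56, 4.7], [0.09, 2.05], [-2.69, 2.69]. Speed limits (rad/s): [2.57, 2.57, 3.14, 3.14, 3.14, 3.14, 3.14].

INTERFACE

Orientations are given as a rotation vector (axis times angle).
In Python, from bench import ctrl, imaging, ticket gives the robot as it stands.
- The arm moves only by the tool jog_arm, never from a script. Its argument "rows" is text: rows parted by semicolons, each of 7 numbers parted by spaces: the shift along the tool's x, y, z in cm, then the turn, a rotation vector about the tool's x, y, z in rad, then the closure, from -1 (fully open) to 1 (shut), so that 0 is half open. A call has 1 to 5 rows; each row shifts and turns the commanded pose from where the row before left it, along the tool's axes as they then stand; what a row does not reach is not made up. A row lasts 1/8 s, in which the tool goes at most 62.5 mm and 10.7 degrees, less where a joint would pass 70% of its speed; a pose out of reach is approached as far as the arm can. A call with a gripper value outside its range is refused whole. The fingers move at their own pace and stop on an object; "force" is the grip in N (left out, the last holds). Time passes only in rows, so rows that do not move let the fingers close. It gives the time, the measured TCP pose, the force, the opening and the grip force at its end, in the units of the state.
- ctrl.get_state(): the state, without advancing time (a new reading comes with each control period).
- imaging.get_image(name): name is "side" or "top" or "wrist"; returns a dict with "img" (400x640x3 uint8, blue, green, red), "vertical_fov" (degrees; the focal length in pixels is half the picture's height over the tangent of half this angle, whatever the lens; pixels are square), "cx", "cy" (the principal point, pixels), "k1" (the pictures are not rectified: a ray, as slopes to the right and down, at radius r is drawn at 1 + k1 r^2 times it, then the intrinsics apply), "origin" and "orientation" of the camera in the world. Camera axes: x right, y down, z forward; pixel columns grow to the right and rows downward; lengths in m; the calibration is good to about 2 mm. A picture is of the moment at which its call begins. There is no depth.
- ticket.close_job(): hands the job in; it is judged then, once.
The state is a dict: "time": time; "joint_positions": joint angles; "qd": joint speeds; "joint_torque": joint torques, N m; "position": TCP position; "tool_rot": TCP orientation; "ft_force": force on the tool from outside, world axes, zero at the start; "torque": the same for the moment, N m; "grip_width": opening from 0.0 (shut) to 1.0 (fully open); "grip_force": force on a finger pad.
Only numpy, scipy, OpenCV 4.12 (cv2) and the standard library are available. Lean on these libraries where they do the work, as an engineer would, in place of code of your own. Each camera call takes 0.05 s, during which the arm holds its last target. There are 200 camera calls.

TASK

Load the washer: stand every gel cassette fully home in a slot that matches its thickness (thin blue ones in the narrow blue slots, thick orange ones in the wide orange slots); pick the ball tin up with its lid held shut between your fingers, stand it on the black shelf between the wells, and only there slide the lid open and tip all four balls into the empty basket well. Then slide the lid shut, stand the tin back on its yellow mat, and when everything is loaded press the green start button fully down and let it spring back. Carry the tin shut whenever it is away from the washer, and leave the other things on the bench alone.

Things in the scene. Friction and masses are not known exactly. Their poses are not given: they have to be found in the camera images.
- shelf (a point): centre of the flat shelf (black pad 150 by 118 mm, level with the washer's top, 100 mm above the table) between the washer's two wells. Axes: x away from the robot, y left. The white washer is fixed, 200 (x) by 440 (y) mm, centred 17.5 mm towards -x and 32.5 mm towards +y of here. The rack well is on the +y side, the ball basket on the -y side.
- basket (a point): centre of the floor, 46 mm above the table, of the ball basket: the empty steel-lined well 125 (x) by 117 (y) mm, 54 mm deep, at the washer's -y end; axes as the shelf
- narrow_slot0 (a point): first of the two narrow (blue) slots, 12 mm wide, for 8 mm cassettes: centre of its floor, 45 mm above the table. x along the slot (90 mm), y across, z up. Cheeks 40 mm high, flared lips to 51 mm. Slots lie 44 to 46 mm apart; either pair may be next to the shelf. A seated cassette's origin is here, its top 135 mm above the table.
- narrow_slot1 (a point): second of the two narrow (blue) slots, 12 mm wide, for 8 mm cassettes: centre of its floor, 45 mm above the table. x along the slot (90 mm), y across, z up. Cheeks 40 mm high, flared lips to 51 mm. Slots lie 44 to 46 mm apart; either pair may be next to the shelf. A seated cassette's origin is here, its top 135 mm above the table.
- wide_slot0 (a point): first of the two wide (orange) slots, 18 mm wide, for 14 mm cassettes: centre of its floor, 45 mm above the table. x along the slot (90 mm), y across, z up. Cheeks 40 mm high, flared lips to 51 mm. Slots lie 44 to 46 mm apart; either pair may be next to the shelf. A seated cassette's origin is here, its top 135 mm above the table.
- wide_slot1 (a point): second of the two wide (orange) slots, 18 mm wide, for 14 mm cassettes: centre of its floor, 45 mm above the table. x along the slot (90 mm), y across, z up. Cheeks 40 mm high, flared lips to 51 mm. Slots lie 44 to 46 mm apart; either pair may be next to the shelf. A seated cassette's origin is here, its top 135 mm above the table.
- thin_a: thin blue gel cassette with clear window, 100 wide, 90 high, 8 mm thick, 80 g. Origin under its centre; x along the width, y through the thickness, z up. Stands upright, its underside 6 mm above the table, in a fixed steel foot with 34 mm high cheeks (80 by 50 mm base); lift it straight up 40 mm or more. The top 20 mm is free to grip. May be absent.
- thin_b: thin blue gel cassette with clear window, 100 wide, 90 high, 8 mm thick, 80 g. Origin under its centre; x along the width, y through the thickness, z up. Stands upright, its underside 6 mm above the table, in a fixed steel foot with 34 mm high cheeks (80 by 50 mm base); lift it straight up 40 mm or more. The top 20 mm is free to grip. May be absent.
- thick_a: thick orange gel cassette with clear window, 100 wide, 90 high, 14 mm thick, 130 g. Origin under its centre; x along the width, y through the thickness, z up. Stands upright, its underside 6 mm above the table, in a fixed steel foot with 34 mm high cheeks (80 by 50 mm base); lift it straight up 40 mm or more. The top 20 mm is free to grip. May be absent.
- thick_b: thick orange gel cassette with clear window, 100 wide, 90 high, 14 mm thick, 130 g. Origin under its centre; x along the width, y through the thickness, z up. Stands upright, its underside 6 mm above the table, in a fixed steel foot with 34 mm high cheeks (80 by 50 mm base); lift it straight up 40 mm or more. The top 20 mm is free to grip. May be absent.
- tin: aluminium tin with 4 balls, 120 (x) by 68 (y) mm, 0.3 kg empty; origin under its centre. Spout at +x: lip at x 60, z 46 mm; floor rises to it at 30 degrees, so tip nose-down 50 to 65 degrees. Fixed blue handle bar over the lid along y: x 2 to 14, z 70 to 98, 76 mm wide. Squeezing bar and red tab together (32 mm over both, middle x -2) holds the lid shut; the bar alone leaves it free.
- lid (a joint): opening of the tin's flat yellow lid (62 mm wide, top 55.5 mm above the tin's underside), in m: 0 shut, 0.036 fully open. It slides in grooves towards tin -x, away from the spout, leaving a 36 mm mouth; it cannot come off, has about 0.8 N of friction and stays where it is left.
- tab: red upright tab on the lid, 10 (x) by 24 (y) by 42 mm high; origin under its centre, 55.5 mm above the tin's underside; axes as the tin. Shut, it stands at tin x -13 mm, 10 mm from the blue bar, its top level with the bar's. Pull it towards tin -x to open, squeeze or push it towards the bar to shut.
- mat: yellow mat, 130 (x) by 190 (y) mm, 2 mm thick, fixed to the table: the tin's home; origin under its centre
- ball0_center (a point): centre of steel ball 1 of 4, 22 mm across, 40 g; in the tin at the start
- ball1_center (a point): centre of steel ball 2 of 4, 22 mm across, 40 g; in the tin at the start
- ball2_center (a point): centre of steel ball 3 of 4, 22 mm across, 40 g; in the tin at the start
- ball3_center (a point): centre of steel ball 4 of 4, 22 mm across, 40 g; in the tin at the start
- start (a joint): the washer's start button in m: 0 up, 0.006 fully down, springs back when released; fully down takes 5 N
- start_top (a point): centre of the top of the green start button, 32 mm across, on the washer's front strip beside the rack well; pressed downwards
- tipbox_blue: bystander: pipette tip box, 120 by 85 by 62 mm, blue with white lid, origin under its centre
- reagent: bystander: clear reagent bottle 48 mm across, 110 mm high, origin under its centre
- jar: bystander: amber jar 60 mm across, 80 mm high, origin under its centre
- beaker: bystander: metal beaker 70 mm across, 90 mm high, origin under its centre
Mind the look-alikes: they are no part of the job. What is shaped like the thin_a but red or turquoise is not meant. Leave any red look-alike of the thick_b alone.

How it is judged:
On the way, in this order (a step that is already met when the one before it is completed fails the run):
1. the tin is lifted 30 mm or more above the mat, level, with its lid shut and held by the fingers on the red tab (height (world z) of tin above 0.03 m and angle between tin's own z axis and vertical below 0.5 rad and value of joint lid below 0.006 m and contact force between tab and the fingers above 0.5 N), for 0.2 s.
2. the tin stands upright on the shelf between the wells with its lid still shut (x of tin in the frame of shelf between -0.06 and 0.06 m and y of tin in the frame of shelf between -0.045 and 0.045 m and z of tin in the frame of shelf between -0.006 and 0.006 m and angle between tin's own z axis and vertical below 0.06 rad and value of joint lid below 0.006 m), for 0.2 s.
3. the lid is slid open by 28 mm or more while the tin stands on the shelf (x of tin in the frame of shelf between -0.06 and 0.06 m and y of tin in the frame of shelf between -0.045 and 0.045 m and z of tin in the frame of shelf between -0.006 and 0.006 m and angle between tin's own z axis and vertical below 0.06 rad and value of joint lid above 0.028 m), for 0.1 s.
4. all four balls lie in the basket well (x of ball0_center in the frame of basket between -0.06 and 0.06 m and y of ball0_center in the frame of basket between -0.057 and 0.057 m and z of each of ball0_center, ball1_center, ball2_center, ball3_center in the frame of basket below 0.045 m and x of ball1_center in the frame of basket between -0.06 and 0.06 m and y of ball1_center in the frame of basket between -0.057 and 0.057 m and x of ball2_center in the frame of basket between -0.06 and 0.06 m and y of ball2_center in the frame of basket between -0.057 and 0.057 m and x of ball3_center in the frame of basket between -0.06 and 0.06 m and y of ball3_center in the frame of basket between -0.057 and 0.057 m), for 0.2 s.
5. the tin stands on its mat with its lid shut, released (horizontal distance between tin and mat below 0.05 m and z of tin in the frame of mat between -0.004 and 0.008 m and angle between tin's own z axis and vertical below 0.06 rad and value of joint lid below 0.006 m and contact force between tin and the fingers below 0.1 N), for 0.2 s.
6. with all cassettes seated, the balls in the basket and the tin home, the start button is pressed fully down (all of step 4 and ((x of thin_a in the frame of narrow_slot0 between -0.02 and 0.02 m and y of thin_a in the frame of narrow_slot0 between -0.007 and 0.007 m and z of thin_a in the frame of narrow_slot0 between -0.006 and 0.006 m and angle between the x axis of thin_a and the x axis of narrow_slot0, either way round below 0.15 rad and angle between thin_a's own z axis and vertical below 0.2 rad) or (x of thin_a in the frame of narrow_slot1 between -0.02 and 0.02 m and y of thin_a in the frame of narrow_slot1 between -0.007 and 0.007 m and z of thin_a in the frame of narrow_slot1 between -0.006 and 0.006 m and angle between the x axis of thin_a and the x axis of narrow_slot1, either way round below 0.15 rad and angle between thin_a's own z axis and vertical below 0.2 rad)) and ((x of thin_b in the frame of narrow_slot0 between -0.02 and 0.02 m and y of thin_b in the frame of narrow_slot0 between -0.007 and 0.007 m and z of thin_b in the frame of narrow_slot0 between -0.006 and 0.006 m and angle between the x axis of thin_b and the x axis of narrow_slot0, either way round below 0.15 rad and angle between thin_b's own z axis and vertical below 0.2 rad) or (x of thin_b in the frame of narrow_slot1 between -0.02 and 0.02 m and y of thin_b in the frame of narrow_slot1 between -0.007 and 0.007 m and z of thin_b in the frame of narrow_slot1 between -0.006 and 0.006 m and angle between the x axis of thin_b and the x axis of narrow_slot1, either way round below 0.15 rad and angle between thin_b's own z axis and vertical below 0.2 rad)) and ((x of thick_a in the frame of wide_slot0 between -0.02 and 0.02 m and y of thick_a in the frame of wide_slot0 between -0.007 and 0.007 m and z of thick_a in the frame of wide_slot0 between -0.006 and 0.006 m and angle between the x axis of thick_a and the x axis of wide_slot0, either way round below 0.15 rad and angle between thick_a's own z axis and vertical below 0.2 rad) or (x of thick_a in the frame of wide_slot1 between -0.02 and 0.02 m and y of thick_a in the frame of wide_slot1 between -0.007 and 0.007 m and z of thick_a in the frame of wide_slot1 between -0.006 and 0.006 m and angle between the x axis of thick_a and the x axis of wide_slot1, either way round below 0.15 rad and angle between thick_a's own z axis and vertical below 0.2 rad)) and ((x of thick_b in the frame of wide_slot0 between -0.02 and 0.02 m and y of thick_b in the frame of wide_slot0 between -0.007 and 0.007 m and z of thick_b in the frame of wide_slot0 between -0.006 and 0.006 m and angle between the x axis of thick_b and the x axis of wide_slot0, either way round below 0.15 rad and angle between thick_b's own z axis and vertical below 0.2 rad) or (x of thick_b in the frame of wide_slot1 between -0.02 and 0.02 m and y of thick_b in the frame of wide_slot1 between -0.007 and 0.007 m and z of thick_b in the frame of wide_slot1 between -0.006 and 0.006 m and angle between the x axis of thick_b and the x axis of wide_slot1, either way round below 0.15 rad and angle between thick_b's own z axis and vertical below 0.2 rad)) and horizontal distance between tin and mat below 0.05 m and z of tin in the frame of mat between -0.004 and 0.008 m and angle between tin's own z axis and vertical below 0.06 rad and value of joint lid below 0.006 m and value of joint start above 0.005 m), for 0.05 s.
7. the button springs back up (value of joint start below 0.0015 m), for 0.1 s.
At the end, for the whole second after the job is handed in: each cassette in a slot of its kind (20 mm along, 7 mm across, 6 mm of fully down, 0.15 rad turned, 0.2 rad tilted); all four balls in the basket well; tin upright on its mat (centres within 50 mm), lid within 6 mm of shut; button up; all at rest (all of step 4 and ((x of thin_a in the frame of narrow_slot0 between -0.02 and 0.02 m and y of thin_a in the frame of narrow_slot0 between -0.007 and 0.007 m and z of thin_a in the frame of narrow_slot0 between -0.006 and 0.006 m and angle between the x axis of thin_a and the x axis of narrow_slot0, either way round below 0.15 rad and angle between thin_a's own z axis and vertical below 0.2 rad) or (x of thin_a in the frame of narrow_slot1 between -0.02 and 0.02 m and y of thin_a in the frame of narrow_slot1 between -0.007 and 0.007 m and z of thin_a in the frame of narrow_slot1 between -0.006 and 0.006 m and angle between the x axis of thin_a and the x axis of narrow_slot1, either way round below 0.15 rad and angle between thin_a's own z axis and vertical below 0.2 rad)) and ((x of thin_b in the frame of narrow_slot0 between -0.02 and 0.02 m and y of thin_b in the frame of narrow_slot0 between -0.007 and 0.007 m and z of thin_b in the frame of narrow_slot0 between -0.006 and 0.006 m and angle between the x axis of thin_b and the x axis of narrow_slot0, either way round below 0.15 rad and angle between thin_b's own z axis and vertical below 0.2 rad) or (x of thin_b in the frame of narrow_slot1 between -0.02 and 0.02 m and y of thin_b in the frame of narrow_slot1 between -0.007 and 0.007 m and z of thin_b in the frame of narrow_slot1 between -0.006 and 0.006 m and angle between the x axis of thin_b and the x axis of narrow_slot1, either way round below 0.15 rad and angle between thin_b's own z axis and vertical below 0.2 rad)) and ((x of thick_a in the frame of wide_slot0 between -0.02 and 0.02 m and y of thick_a in the frame of wide_slot0 between -0.007 and 0.007 m and z of thick_a in the frame of wide_slot0 between -0.006 and 0.006 m and angle between the x axis of thick_a and the x axis of wide_slot0, either way round below 0.15 rad and angle between thick_a's own z axis and vertical below 0.2 rad) or (x of thick_a in the frame of wide_slot1 between -0.02 and 0.02 m and y of thick_a in the frame of wide_slot1 between -0.007 and 0.007 m and z of thick_a in the frame of wide_slot1 between -0.006 and 0.006 m and angle between the x axis of thick_a and the x axis of wide_slot1, either way round below 0.15 rad and angle between thick_a's own z axis and vertical below 0.2 rad)) and ((x of thick_b in the frame of wide_slot0 between -0.02 and 0.02 m and y of thick_b in the frame of wide_slot0 between -0.007 and 0.007 m and z of thick_b in the frame of wide_slot0 between -0.006 and 0.006 m and angle between the x axis of thick_b and the x axis of wide_slot0, either way round below 0.15 rad and angle between thick_b's own z axis and vertical below 0.2 rad) or (x of thick_b in the frame of wide_slot1 between -0.02 and 0.02 m and y of thick_b in the frame of wide_slot1 between -0.007 and 0.007 m and z of thick_b in the frame of wide_slot1 between -0.006 and 0.006 m and angle between the x axis of thick_b and the x axis of wide_slot1, either way round below 0.15 rad and angle between thick_b's own z axis and vertical below 0.2 rad)) and horizontal distance between tin and mat below 0.05 m and z of tin in the frame of mat between -0.004 and 0.008 m and angle between tin's own z axis and vertical below 0.06 rad and value of joint lid below 0.006 m and value of joint start below 0.0015 m and linear speed of each of tin, thin_a, thin_b, thick_a, thick_b below 0.02 m/s); the robot touches nothing.
It fails at once if the lid is open by more than 12 mm while the tin is away from the washer (more than 0.25 m from the shelf's centre, or lower than 50 mm) (value of joint lid above 0.012 m and (horizontal distance between tin and shelf above 0.25 m or height (world z) of tin below 0.05 m)).
It fails at once if a bystander is moved by more than 25 mm (distance of any of tipbox_blue, reagent, jar, beaker from where it was at the start of the episode above 0.025 m).
Of thin_a, thin_b, thick_a, thick_b only 2 to 4 are there at a start; the rules pass over those that are not, and their reading is None.
At some moment in a run one of tin may be knocked a few centimetres aside while the robot is not near it.
It also fails if it takes over 210 s, if anything falls off the work surface, if the arm or the gripper's body presses on something with over 40 N, if the wrist force passes 120 N, or if a joint passes its speed limit or range.

## Working session

There is one attempt and no reset: what is moved stays moved. The work goes in short steps, Python scripts to look and compute and a tool call to move; the robot and the scene stay as the last step left them, time stands still between calls to the robot, and variables do not carry over. Pictures are saved under pics/ and viewed, at most 14 in all, crops included, and the job is handed in when it is done.

Besides the shell and the picture viewer there is one more tool, called after "Call:" by a JSON object that holds its "method" and its "body". jog_arm: Moves the arm, as the interface text tells. Its arguments: {"type":"object","properties":{"rows":{"type":"string"},"force":{"type":"number"}},"required":["rows"]}

```bash
mkdir -p pics; ls; cat > h.py <<'E'
import numpy as np,cv2,json,sys
from bench import ctrl,imaging,ticket
from scipy.spatial.transform import Rotation as R
def snap(n,f):
    d=imaging.get_image(n); cv2.imwrite(f'pics/{f}.png',d['img'])
    c={k:(np.array(v).tolist()) for k,v in d.items() if k!='img'}
    json.dump(c,open(f'pics/{f}.json','w')); return d
def cam(f): return json.load(open(f'pics/{f}.json'))
def _o(c):
    o=np.array(c['orientation']); return o if o.shape==(3,3) else R.from_rotvec(o).as_matrix()
def K(c):
    F=200/np.tan(np.radians(c['vertical_fov'])/2); return F
def ray(c,u,v):
    F=K(c); d=np.array([(u-c['cx'])/F,(v-c['cy'])/F]); s=d.copy()
    for _ in range(30): s=d/(1+c['k1']*(s@s))
    return _o(c)@np.array([s[0],s[1],1])
def at(c,u,v,z):
    r=ray(c,u,v); o=np.array(c['origin']); return o+r*(z-o[2])/r[2]
def proj(c,p):
    q=_o(c).T@(np.array(p)-np.array(c['origin'])); s=q[:2]/q[2]; s=s*(1+c['k1']*(s@s)); return s*K(c)+[c['cx'],c['cy']]
def tri(c1,p1,c2,p2):
    A=[];b=[]
    for c,p in((c1,p1),(c2,p2)):
        r=ray(c,*p);r/=np.linalg.norm(r);M=np.eye(3)-np.outer(r,r);A.append(M);b.append(M@np.array(c['origin']))
    return np.linalg.lstsq(np.vstack(A),np.hstack(b),rcond=None)[0]
def crop(f,x,y,w,h,s,g):
    i=cv2.imread(f'pics/{f}.png')[y:y+h,x:x+w]; cv2.imwrite(f'pics/{g}.png',cv2.resize(i,None,fx=s,fy=s,interpolation=cv2.INTER_CUBIC))
E
python3 - <<'E'
from h import *
print(ctrl.get_state())
for n in('top','side','wrist'): snap(n,n+'0');print(cam(n+'0'))
a=cv2.imread('pics/top0.png');b=cv2.imread('pics/side0.png')
E
```

```text
pics
{'time': 0.0, 'joint_positions': array([-1.15691506,  0.32182723, -0.07007137,  1.45165823,  0.02262268,
        1.37079959, -0.05687571]), 'qd': array([ 5.38636432e-04, -8.13483312e-05, -1.16541037e-03, -1.44082011e-03,
        7.30642562e-04, -3.20185794e-04, -9.45782847e-04]), 'joint_torque': array([-2.47296430e-04, -4.91281414e+01, -4.04065428e-01, -3.12522125e+01,
       -6.39371434e-02,  4.40120883e-02,  1.86450811e-04]), 'position': array([0.25283918, 0.59821491, 0.22146709]), 'tool_rot': array([-6.23678942e-01, -3.07880042e+00,  2.96612719e-03]), 'ft_force': array([ 0.42980813,  0.60202789, -0.77650962]), 'torque': array([-0.00780391, -0.01015477,  0.0158348 ]), 'grip_force': 0.0, 'grip_width': 1.0048488657840284}
{'vertical_fov': 48.75377738699746, 'cx': 323.1565043966082, 'cy': 198.06150295097322, 'k1': 0.03194339112614412, 'origin': [0.251009520105099, -0.01240323525385342, 1.214799738155894], 'orientation': [-2.1480251275720317, 2.0926002682182143, -0.20502451614124753]}
{'vertical_fov': 46.472695300166905, 'cx': 317.8898814803209, 'cy': 207.6683650927416, 'k1': -0.07834904826764073, 'origin': [0.10721461288679705, 1.0898213153599265, 1.0038969233207498], 'orientation': [-0.44152289290362534, 2.67645263123442, -1.2964627229452452]}
{'vertical_fov': 67.45418781762919, 'cx': 316.49309834074467, 'cy': 204.36220083637969, 'k1': -0.029775654491008604, 'origin': [0.17619810678265904, 0.6297517282807835, 0.38343585052548995], 'orientation': [2.395228873441175, 1.5896494827346543, 0.24450401962880175]}
```

View pics/top0.png

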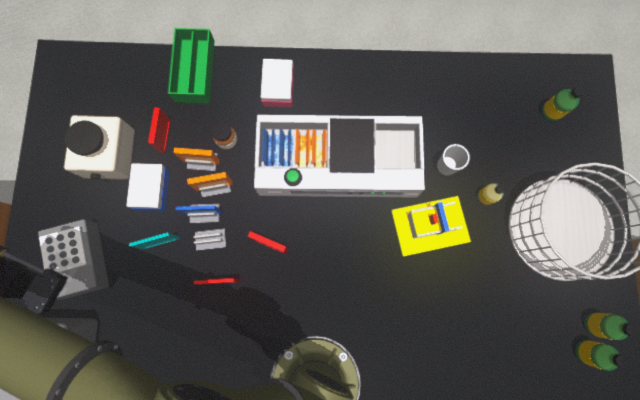

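View pics/side0.png

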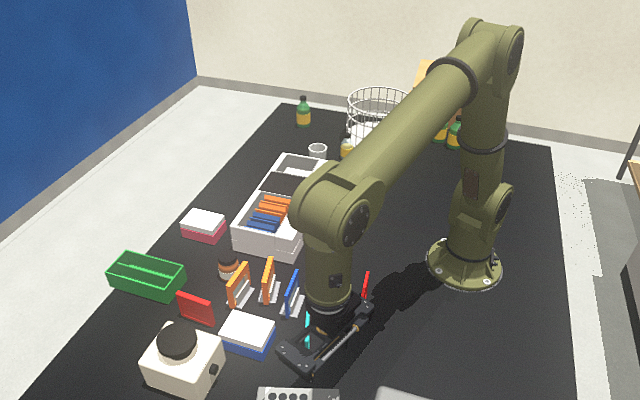

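Top view: washer at about (340,155) with basket (398,145), shelf (352,145) and rack (292,150). The button is at (293,176) and the tin on its mat at (435,218). Cassette candidates are thick orange (196,155) and (209,180), and thin blue (198,209), with an empty foot at (210,240). The look-alikes are red (159,128), (266,241), (214,281) and turquoise (153,240), so my choice is the two orange and the one blue.

```bash
python3 - <<'E'
from h import *
i=cv2.imread('pics/top0.png')
a=cv2.resize(i[110:200,250:430],(800,400),interpolation=cv2.INTER_CUBIC)
b=cv2.resize(i[145:220,170:240],None,fx=4,fy=4,interpolation=cv2.INTER_CUBIC)
c=cv2.resize(i[190:260,385:475],None,fx=4,fy=4,interpolation=cv2.INTER_CUBIC)
cv2.imwrite('pics/c1.png',a)
r=np.zeros((300,800,3),np.uint8);r[:300,:280]=b;r[:280,300:660]=c
cv2.imwrite('pics/c2.png',r)
E
```

```text
(no output)
```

View pics/c1.png

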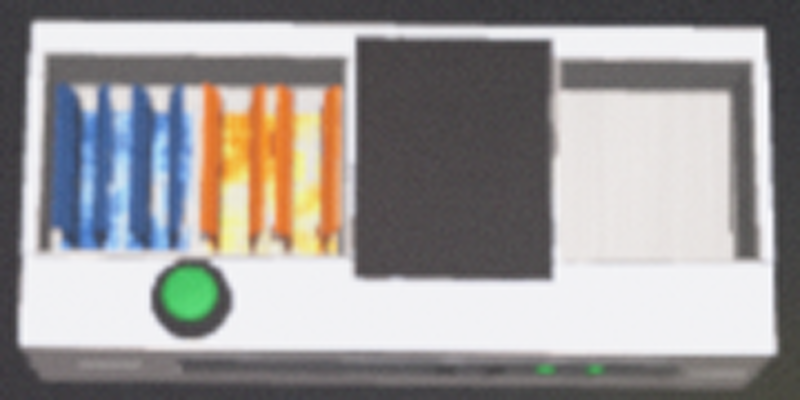

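View pics/c2.png

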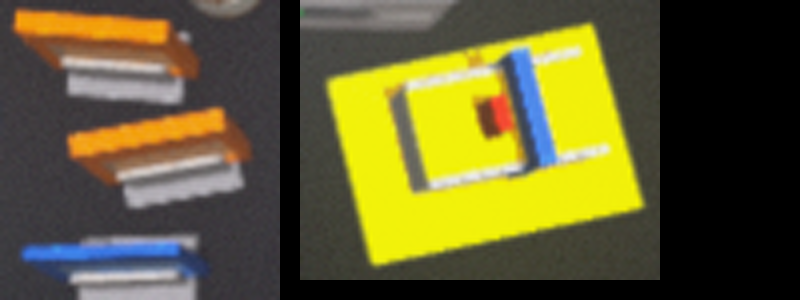

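```bash
python3 - <<'E'
from h import *
np.set_printoptions(precision=4,suppress=True)
c=cam('top0')
C=lambda X,Y,z:at(c,250+X/4.444,110+Y/4.444,z)[:2]
D=lambda X,Y,z:at(c,170+X/4,145+Y/4,z)[:2]
T=lambda X,Y,z:at(c,385+(X-300)/4,190+Y/4,z)[:2]
print('washer',[C(*p,.1) for p in((31,20),(768,28),(776,354),(19,346))])
print('shelf',[C(*p,.1) for p in((357,38),(551,40),(552,278),(355,277))],np.mean([C(*p,.1) for p in((357,38),(551,40),(552,278),(355,277))],0))
print('cheek y',[C(x,165,.096) for x in(67,105,142,178,210,258,285,332)])
print('button',C(190,292,.11))
for n,l,r,m in(('A',(17,22),(169,31),(92,27)),('B',(69,147),(223,120),(146,134)),('t',(24,253),(180,249),(102,251))):
    a,b=D(*l,.096),D(*r,.096);d=b-a;print(n,(a+b)/2,np.linalg.norm(d),np.degrees(np.arctan2(d[1],d[0])))
a,b=T(521,49,.1),T(548,164,.1);d=a-b;print('bar',(a+b)/2,np.linalg.norm(d),np.degrees(np.arctan2(d[1],d[0])),'tab',T(501,112,.1))
print('mat',[T(*p,.002) for p in((328,78),(592,23),(644,208),(373,266))])
print('beaker',at(c,454,157,.09),'bot',at(c,490,195,.1))
E
```

```text
washer [array([0.6904, 0.1723]), array([ 0.6971, -0.2696]), array([ 0.4972, -0.271 ]), array([0.4904, 0.1685])]
shelf [array([ 0.6845, -0.0235]), array([ 0.6863, -0.1397]), array([ 0.5393, -0.141 ]), array([ 0.5369, -0.0257])] [ 0.6117 -0.0824]
cheek y [array([0.6018, 0.1468]), array([0.6025, 0.1243]), array([0.6031, 0.1023]), array([0.6036, 0.081 ]), array([0.6042, 0.062 ]), array([0.6049, 0.0335]), array([0.6054, 0.0175]), array([ 0.6061, -0.0105])]
button [0.5228 0.0698]
A [0.5842 0.3343] 0.09964677315237204 -91.8851582378276
B [0.5131 0.2942] 0.1002292133697063 -78.08085220521829
t [0.4351 0.3164] 0.09921855494629284 -87.01232535193971
bar [ 0.4284 -0.318 ] 0.07517965077448044 11.612072872752245 tab [ 0.4241 -0.2967]
mat [array([ 0.46  , -0.2022]), array([ 0.5039, -0.3865]), array([ 0.3755, -0.4176]), array([ 0.3308, -0.2322])]
beaker [ 0.5896 -0.3521  0.09  ] bot [ 0.4876 -0.438   0.1   ]
```

The picture is clear: shelf centre is about (0.612, -0.082), thick A (0.584, 0.334), thick B (0.513, 0.294), thin (0.435, 0.316), tin (0.427, -0.310). I'm heading above cassette A first.

Call:
{"method": "jog_arm", "body": {"rows": "0 0 0 0 0 0.17 0;0 0 0 0 0 0.17 0;0 0 0 0 0 0.17 0;0 0 0 0 0 0.17 0;0 0 0 0 0 0.17 0", "force": 30}}

```text
time: 0.78
position: [0.2529, 0.5985, 0.2221]
tool_rot: [1.845, 2.543, -0.001]
ft_force: [0.2, -0.4, 0.6]
grip_width: 0.538
grip_force: 0.0
```

Call:
{"method": "jog_arm", "body": {"rows": "0 0 0 0 0 0.17 0;0 0 0 0 0 0.18 0;-3.3 4.1 0 0 0 0 0;-3.3 4.1 0 0 0 0 0;-3.3 4.1 0 0 0 0 0"}}

```text
time: 1.4
position: [0.3741, 0.495, 0.2222]
tool_rot: [2.253, 2.189, -0.0]
ft_force: [0.5, 1.4, 0.4]
grip_width: 0.502
grip_force: 0.0
```

Call:
{"method": "jog_arm", "body": {"rows": "-3.3 4.1 0 0 0 0 0;-3.3 4.1 0 0 0 0 0;-3.3 4.1 0 0 0 0 0;-3.3 4.1 0 0 0 0 0;-3.3 4.1 0 0 0 0 0"}}

```text
time: 2.02
position: [0.5742, 0.3242, 0.2223]
tool_rot: [-2.253, -2.189, 0.0]
ft_force: [0.5, 0.4, -0.1]
grip_width: 0.503
grip_force: 0.0
```

Call:
{"method": "jog_arm", "body": {"rows": "0 0 0 0 0 0 0;0 0 0 0 0 0 0"}}

```text
time: 2.28
position: [0.5727, 0.3258, 0.2221]
tool_rot: [-2.253, -2.188, 0.001]
ft_force: [-0.2, 1.1, -0.5]
grip_width: 0.498
grip_force: 0.0
```

```bash
cat >> h.py <<'E'
def th():
    s=ctrl.get_state();M=R.from_rotvec(s['tool_rot']).as_matrix();return s,M,np.degrees(np.arctan2(M[1,1],M[0,1]))
def info():
    s,M,t=th();print('t',round(s['time'],2),'p',s['position'].round(4),'th',t.round(2),'z',M[:,2].round(3),'F',s['ft_force'].round(1),'w',round(s['grip_width']*87,1),'gf',round(s['grip_force'],1))
def delta(p,theta=None):
    s,M,t=th();d=M.T@(np.array(p)-s['position']);print('shift cm',(d*100).round(2),'turn z',None if theta is None else round(np.radians((t-theta+180)%360-180),3))
E
python3 - <<'E'
from h import *
info();snap('wrist','w1')
E
```

```text
t 2.27 p [0.5727 0.3258 0.2221] th -1.66 z [-0.001  0.    -1.   ] F [-0.2  1.1 -0.5] w 43.3 gf 0.0
```

View pics/w1.png

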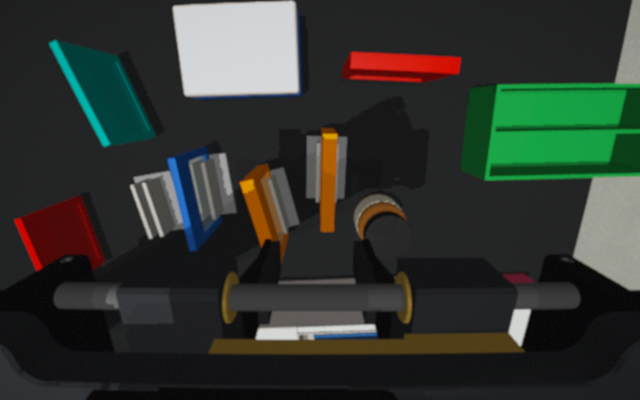

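```bash
python3 - <<'E'
from h import *
np.set_printoptions(precision=1,suppress=True)
c=cam('w1');print(np.array(c['origin']))
for n,p,a,t in(('A',(.5842,.3343),-91.9,14),('B',(.5131,.2942),-78.1,14),('t',(.4351,.3164),-87,8)):
    x=np.array([np.cos(np.radians(a)),np.sin(np.radians(a))]);y=np.array([-x[1],x[0]])
    print(n,[proj(c,[*(np.array(p)+i*.05*x+j*t/2000*y),.096]) for i,j in((-1,-1),(-1,1),(1,1),(1,-1))])
E
```

```text
[0.6 0.4 0.4]
A [array([321.1, 135.7]), array([335.9, 135.8]), array([333.6, 233.9]), array([320.2, 233.9])]
B [array([238.2, 182.5]), array([251.7, 179.2]), array([279.2, 267.2]), array([266.8, 269.8])]
t [array([166.7, 160. ]), array([174.7, 159.3]), array([195.4, 252.4]), array([188.1, 252.9])]
```

The view confirms A, B and the thin one: the predicted corners fall on the orange and blue tops within about 2 px. Grasping A now.

Call:
{"method": "jog_arm", "body": {"rows": "0.9 1.1 3 0 0 0 0;0 0 4 0 0 0 0;0 0 4 0 0 0 0;0 0 3.4 0 0 0 0;0 0 0 0 0 0 0"}}

```text
time: 2.95
position: [0.5808, 0.3348, 0.0753]
tool_rot: [-2.248, -2.191, 0.01]
ft_force: [0.7, -0.3, 0.4]
grip_width: 0.499
grip_force: 0.0
```

Call:
{"method": "jog_arm", "body": {"rows": "0 0 0 0 0 0 1;0 0 0 0 0 0 1;0 0 0 0 0 0 1;0 0 0 0 0 0 1"}}

```text
time: 3.45
position: [0.5849, 0.3343, 0.0796]
tool_rot: [2.253, 2.189, 0.002]
ft_force: [-0.0, -0.6, 2.3]
grip_width: 0.159
grip_force: 29.9
```

Call:
{"method": "jog_arm", "body": {"rows": "0 0 -3 0 0 0 1;0 0 -4 0 0 0 1;0 0 -4 0 0 0 1;0 0 -4 0 0 0 1;0 0 0 0 0 0 1"}}

```text
time: 4.08
position: [0.5864, 0.3348, 0.2329]
tool_rot: [2.253, 2.188, 0.012]
ft_force: [0.5, -0.4, -2.2]
grip_width: 0.161
grip_force: 30.0
```

Call:
{"method": "jog_arm", "body": {"rows": "0 0 -2 0 0 0.16 1;0 0 0 0 0 0.17 1;0 0 0 0 0 0.17 1;0 0 0 0 0 0.17 1;0 0 0 0 0 0.17 1"}}

```text
time: 4.7
position: [0.5838, 0.3336, 0.2465]
tool_rot: [2.953, 1.071, -0.004]
ft_force: [0.1, 0.2, -1.1]
grip_width: 0.159
grip_force: 30.0
```

Call:
{"method": "jog_arm", "body": {"rows": "0 0 0 0 0 0.17 1;0 0 0 0 0 0.17 1;0 0 0 0 0 0.17 1;0 0 0 0 0 0.17 1;0 0 0 0 0 0 1"}}

```text
time: 5.32
position: [0.5839, 0.3337, 0.2468]
tool_rot: [3.14, 0.037, -0.003]
ft_force: [-0.4, 0.2, -1.1]
grip_width: 0.158
grip_force: 30.0
```

```bash
python3 - <<'E'
from h import *
info();delta([.52,.0478,.25],-89.1)
E
```

```text
t 5.33 p [0.5839 0.3337 0.2468] th -88.65 z [-0.002 -0.002 -1.   ] F [-0.4  0.2 -1.1] w 13.7 gf 30.0
shift cm [-7.06 28.43 -0.26] turn z 0.008
```

Call:
{"method": "jog_arm", "body": {"rows": "-1.4 5.7 0 0 0 0 1;-1.4 5.7 0 0 0 0 1;-1.4 5.7 0 0 0 0 1;-1.4 5.7 0 0 0 0 1;-1.4 5.6 0 0 0 0.008 1"}}

```text
time: 5.95
position: [0.5197, 0.0466, 0.248]
tool_rot: [-3.141, -0.027, 0.001]
ft_force: [0.3, -0.7, -0.3]
grip_width: 0.162
grip_force: 30.0
```

Call:
{"method": "jog_arm", "body": {"rows": "0 0 0 0 0 0 1;0 0 0 0 0 0 1"}}

```text
time: 6.2
position: [0.5205, 0.0491, 0.2483]
tool_rot: [-3.14, -0.025, 0.0]
ft_force: [-0.7, 0.6, -1.0]
grip_width: 0.156
grip_force: 30.0
```

```bash
python3 - <<'E'
from h import *
info();snap('wrist','w2')
E
```

```text
t 6.2 p [0.5205 0.0491 0.2483] th -89.09 z [-0.     0.001 -1.   ] F [-0.7  0.6 -1. ] w 13.6 gf 30.0
```

View pics/w2.png

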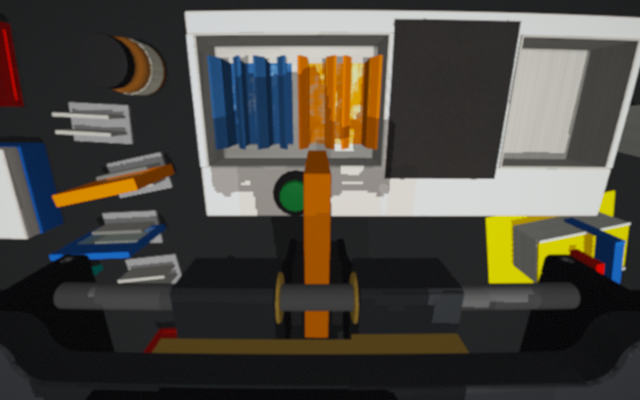

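```bash
python3 - <<'E'
from h import *
crop('w2',190,25,210,150,3.8,'c3')
E
```

```text
(no output)
```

View pics/c3.png

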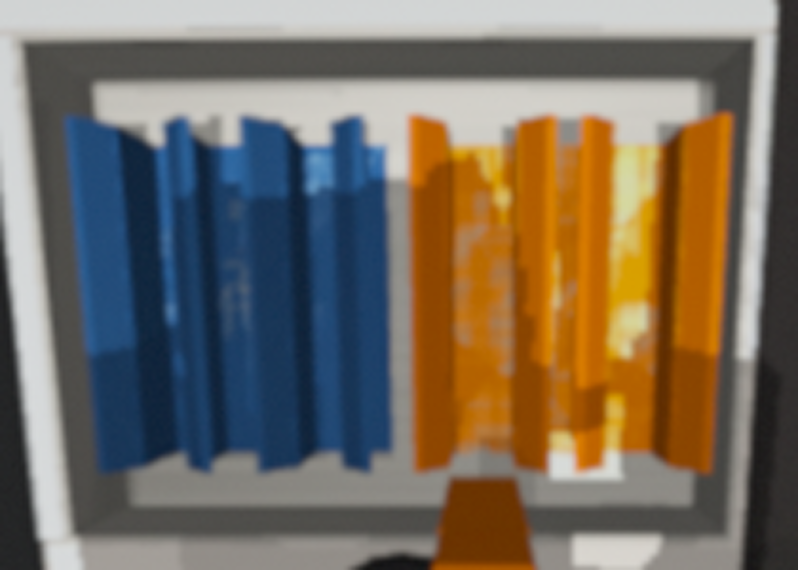

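```bash
python3 - <<'E'
from h import *
np.set_printoptions(precision=4,suppress=True)
c=cam('w2')
f=lambda X,Y:at(c,190+X/3.8,25+Y/3.8,.096)[:2]
for n,a,b in(('o0',483,481.5),('o1',656.5,645),('b0',127.5,155),('b1',302.5,315)):
    p,q=f(a,118),f(b,470);print(n,p,q,(p+q)/2)
for X in(65,190,243,362,410,556,580,733):print(f(X,118))
g=lambda u,v:at(c,u,v,.1)[:2]
print('shelf',[g(*p) for p in((396,20),(520,23),(496,178),(387,177))]); print('btn',at(c,292,194,.108))
E
```

```text
o0 [0.6535 0.0496] [0.5654 0.0485] [0.6095 0.049 ]
o1 [0.6543 0.0059] [0.5662 0.0037] [0.6102 0.0048]
b0 [0.6525 0.1394] [0.564  0.1381] [0.6082 0.1387]
b1 [0.6529 0.0951] [0.5647 0.0941] [0.6088 0.0946]
[0.6523 0.1553]
[0.6526 0.1235]
[0.6527 0.1101]
[0.6531 0.08  ]
[0.6532 0.0679]
[0.6538 0.0312]
[0.654  0.0251]
[ 0.6547 -0.0135]
shelf [array([ 0.6849, -0.0224]), array([ 0.6862, -0.1388]), array([ 0.5387, -0.1434]), array([ 0.5375, -0.0263])]
btn [0.5194 0.0736 0.108 ]
```

Call:
{"method": "jog_arm", "body": {"rows": "4.5 0 0 0 0 0 1;4.4 0 0 0 0 0 1;0 0 3.5 0 0 0 1;0 0 3.5 0 0 0 1;0 0 0 0 0 0 1"}}

```text
time: 6.88
position: [0.6075, 0.0517, 0.1749]
tool_rot: [3.14, 0.028, -0.011]
ft_force: [0.0, -1.2, -1.6]
grip_width: 0.162
grip_force: 30.0
```

Call:
{"method": "jog_arm", "body": {"rows": "0 0 1 0 0 0 1;0 0 1 0 0 0 1;0 0 1 0 0 0 1;0 0 0 0 0 0 1;0 0 0 0 0 0 1"}}

```text
time: 7.5
position: [0.6099, 0.0497, 0.149]
tool_rot: [-3.141, -0.022, -0.001]
ft_force: [-0.7, 0.9, -0.7]
grip_width: 0.156
grip_force: 30.0
```

Call:
{"method": "jog_arm", "body": {"rows": "0 0 1 0 0 0 1;0 0 1 0 0 0 1;0 0 0.7 0 0 0 1;0 0 0 0 0 0 1;0 0 0 0 0 0 1"}}

```text
time: 8.12
position: [0.6099, 0.0498, 0.1217]
tool_rot: [3.142, 0.022, 0.001]
ft_force: [0.2, 0.4, -1.6]
grip_width: 0.16
grip_force: 30.0
```

```bash
python3 - <<'E'
from h import *
info()
E
```

```text
t 8.12 p [0.6099 0.0498 0.1217] th -89.21 z [ 0. -0. -1.] F [ 0.2  0.4 -1.6] w 13.9 gf 30.0
```

Call:
{"method": "jog_arm", "body": {"rows": "0 0 0.3 0 0 0 1;0 0 0 0 0 0 1;0 0 0 0 0 0 0.4;0 0 0 0 0 0 0.4;0 0 0 0 0 0 0.4"}}

```text
time: 8.75
position: [0.6098, 0.0498, 0.1187]
tool_rot: [-3.141, -0.022, -0.0]
ft_force: [-1.0, -0.3, 0.8]
grip_width: 0.29
grip_force: 0.0
```

Call:
{"method": "jog_arm", "body": {"rows": "0 0 -2 0 0 0 0.4;0 0 -4 0 0 0 0.4;0 0 -4 0 0 0 0.4;-2 -5 0 0 0 -0.16 0;0 0 0 0 0 0 0"}}

```text
time: 9.38
position: [0.5883, 0.1053, 0.2205]
tool_rot: [-3.124, -0.285, -0.003]
ft_force: [0.2, -0.0, -0.7]
grip_width: 0.445
grip_force: 0.0
```

```bash
python3 - <<'E'
from h import *
info();snap('wrist','w3');delta([.5131,.2942,.2],11.9)
E
```

```text
t 9.38 p [0.5883 0.1053 0.2205] th -79.56 z [ 0.001  0.004 -1.   ] F [ 0.2 -0.  -0.7] w 38.7 gf 0.0
shift cm [ -4.05 -20.22   2.04] turn z -1.6
```

View pics/w3.png

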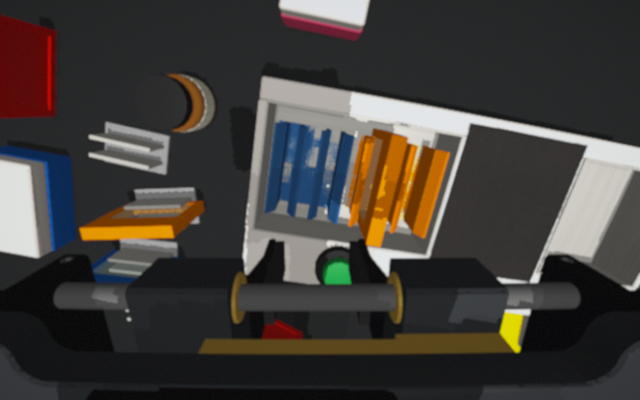

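A stands upright in the first wide slot, with its top at (385,185). On to B.

Call:
{"method": "jog_arm", "body": {"rows": "-1 -5 0 0 0 0 0;-1 -5 0 0 0 0 0;-1 -5 0 0 0 0 0;-1 -5.2 0 0 0 0 0;0 0 0 0 0 -0.16 0"}}

```text
time: 10.05
position: [0.5125, 0.2966, 0.2188]
tool_rot: [-3.094, -0.538, 0.001]
ft_force: [0.6, -0.5, -0.5]
grip_width: 0.498
grip_force: 0.0
```

Call:
{"method": "jog_arm", "body": {"rows": "0 0 0 0 0 -0.16 0;0 0 0 0 0 -0.16 0;0 0 0 0 0 -0.16 0;0 0 0 0 0 -0.16 0;0 0 0 0 0 -0.16 0"}}

```text
time: 10.68
position: [0.5157, 0.2902, 0.2193]
tool_rot: [2.647, 1.69, 0.001]
ft_force: [-0.5, -0.2, -0.8]
grip_width: 0.499
grip_force: 0.0
```

Call:
{"method": "jog_arm", "body": {"rows": "0 0 0 0 0 -0.16 0;0 0 0 0 0 -0.16 0;0 0 0 0 0 -0.16 0;0 0 0 0 0 -0.16 0;0 0 0 0 0 0 0"}}

```text
time: 11.3
position: [0.5156, 0.2904, 0.2192]
tool_rot: [1.989, 2.431, 0.001]
ft_force: [-0.2, -0.6, -0.9]
grip_width: 0.498
grip_force: 0.0
```

```bash
python3 - <<'E'
from h import *
info();delta([.5131,.2942,.079],11.9)
E
```

```text
t 11.3 p [0.5156 0.2904 0.2192] th 11.4 z [ 0.001 -0.    -1.   ] F [-0.2 -0.6 -0.9] w 43.3 gf 0.0
shift cm [ 0.42 -0.18 14.02] turn z -0.009
```

Call:
{"method": "jog_arm", "body": {"rows": "0.4 -0.2 3 0 0 -0.009 0;0 0 4 0 0 0 0;0 0 4 0 0 0 0;0 0 3 0 0 0 0;0 0 0 0 0 0 0"}}

```text
time: 11.92
position: [0.5106, 0.2934, 0.0765]
tool_rot: [-1.978, -2.44, 0.008]
ft_force: [0.3, -0.1, 0.0]
grip_width: 0.498
grip_force: 0.0
```

Call:
{"method": "jog_arm", "body": {"rows": "0 0 0 0 0 0 0;0 0 0 0 0 0 1;0 0 0 0 0 0 1;0 0 0 0 0 0 1;0 0 0 0 0 0 1"}}

```text
time: 12.55
position: [0.5122, 0.2952, 0.0789]
tool_rot: [1.974, 2.444, 0.001]
ft_force: [0.2, 0.6, -0.2]
grip_width: 0.157
grip_force: 29.9
```

Call:
{"method": "jog_arm", "body": {"rows": "0 0 -4 0 0 0 1;0 0 -4 0 0 0 1;0 0 -4 0 0 0 1;0 0 -5 0 0 0 1;0 0 0 0 0 0.176 1"}}

```text
time: 13.18
position: [0.514, 0.296, 0.2533]
tool_rot: [2.186, 2.255, 0.013]
ft_force: [0.5, 0.3, -2.5]
grip_width: 0.156
grip_force: 29.9
```

Call:
{"method": "jog_arm", "body": {"rows": "0 0 0 0 0 0.176 1;0 0 0 0 0 0.176 1;0 0 0 0 0 0.176 1;0 0 0 0 0 0.176 1;0 0 0 0 0 0.176 1"}}

```text
time: 13.8
position: [0.5116, 0.2949, 0.2481]
tool_rot: [2.939, 1.108, -0.001]
ft_force: [-1.1, 0.2, -0.9]
grip_width: 0.158
grip_force: 29.9
```

Call:
{"method": "jog_arm", "body": {"rows": "0 0 0 0 0 0.176 1;0 0 0 0 0 0.176 1;0 0 0 0 0 0.176 1;0 0 0 0 0 0.176 1;0 0 0 0 0 0 1"}}

```text
time: 14.42
position: [0.5117, 0.2949, 0.2482]
tool_rot: [3.141, 0.039, -0.001]
ft_force: [-0.7, 0.6, -0.5]
grip_width: 0.155
grip_force: 29.9
```

```bash
python3 - <<'E'
from h import *
info();delta([.610,.0048,.248],-89.1)
E
```

```text
t 14.43 p [0.5117 0.2949 0.2482] th -88.59 z [-0.001 -0.    -1.   ] F [-0.7  0.6 -0.5] w 13.5 gf 29.9
shift cm [ 9.12 29.25  0.03] turn z 0.009
```

Call:
{"method": "jog_arm", "body": {"rows": "1.5 4.9 0 0 0 0.009 1;1.5 4.9 0 0 0 0 1;1.5 4.9 0 0 0 0 1;1.5 4.9 0 0 0 0 1;1.5 4.9 0 0 0 0 1"}}

```text
time: 15.05
position: [0.5909, 0.0499, 0.2486]
tool_rot: [-3.141, -0.028, -0.0]
ft_force: [0.8, 0.0, -0.9]
grip_width: 0.156
grip_force: 29.9
```

Call:
{"method": "jog_arm", "body": {"rows": "1.6 4.7 0 0 0 0 1;0 0 0 0 0 0 1;0 0 0 0 0 0 1"}}

```text
time: 15.42
position: [0.6072, 0.0051, 0.2482]
tool_rot: [-3.141, -0.025, 0.001]
ft_force: [0.6, 0.4, -0.5]
grip_width: 0.156
grip_force: 29.9
```

```bash
python3 - <<'E'
from h import *
info();delta([.610,.005,.119],-89.1)
E
```

```text
t 15.43 p [0.6072 0.0051 0.2482] th -89.09 z [-0.001  0.001 -1.   ] F [ 0.6  0.4 -0.5] w 13.6 gf 29.9
shift cm [ 0.29  0.02 12.92] turn z 0.0
```

Call:
{"method": "jog_arm", "body": {"rows": "0.3 0 3.5 0 0 0 1;0 0 3.5 0 0 0 1;0 0 0.5 0 0 0 1;0 0 1 0 0 0 1;0 0 1 0 0 0 1"}}

```text
time: 16.05
position: [0.6122, 0.0051, 0.1557]
tool_rot: [-3.14, -0.024, -0.007]
ft_force: [0.2, 0.5, -0.7]
grip_width: 0.159
grip_force: 30.0
```

Call:
{"method": "jog_arm", "body": {"rows": "0 0 1 0 0 0 1;0 0 1 0 0 0 1;0 0 1 0 0 0 1;0 0 0.5 0 0 0 1;0 0 0 0 0 0 1"}}

```text
time: 16.68
position: [0.61, 0.0048, 0.1181]
tool_rot: [-3.141, -0.022, 0.001]
ft_force: [1.0, 1.6, -1.1]
grip_width: 0.161
grip_force: 30.0
```

```bash
python3 - <<'E'
from h import *
info()
E
```

```text
t 16.68 p [0.61   0.0048 0.1181] th -89.2 z [-0.001  0.    -1.   ] F [ 1.   1.6 -1.1] w 14.0 gf 30.0
```

Call:
{"method": "jog_arm", "body": {"rows": "0 0 0 0 0 0 0.42;0 0 0 0 0 0 0.42;0 0 0 0 0 0 0.42;0 0 -2 0 0 0 0.42;0 0 -4 0 0 0 0.42"}}

```text
time: 17.3
position: [0.6095, 0.0045, 0.179]
tool_rot: [3.141, 0.021, -0.004]
ft_force: [0.9, -0.4, 0.5]
grip_width: 0.289
grip_force: 0.0
```

Call:
{"method": "jog_arm", "body": {"rows": "0 0 -4 0 0 0 0.42;-2.5 -4.4 0 0 0 0 0;-2.5 -4.4 0 0 0 0 0;-2.5 -4.4 0 0 0 0 0;-2.5 -4.4 0 0 0 0 0"}}

```text
time: 17.92
position: [0.5076, 0.1803, 0.2204]
tool_rot: [-3.14, -0.021, -0.004]
ft_force: [-0.6, 0.5, -0.2]
grip_width: 0.493
grip_force: 0.0
```

Call:
{"method": "jog_arm", "body": {"rows": "-2.5 -4.4 0 0 0 0 0;-2.5 -4.4 0 0 0 0 0;-2.5 -4.7 0 0 0 0 0;0 0 0 0 0 -0.16 0;0 0 0 0 0 -0.16 0"}}

```text
time: 18.55
position: [0.4312, 0.3138, 0.2202]
tool_rot: [-3.095, -0.532, -0.003]
ft_force: [0.2, 0.2, -0.2]
grip_width: 0.499
grip_force: 0.0
```

Call:
{"method": "jog_arm", "body": {"rows": "0 0 0 0 0 -0.16 0;0 0 0 0 0 -0.16 0;0 0 0 0 0 -0.16 0;0 0 0 0 0 -0.16 0;0 0 0 0 0 -0.16 0"}}

```text
time: 19.18
position: [0.4318, 0.313, 0.2203]
tool_rot: [-2.646, -1.693, -0.003]
ft_force: [0.3, 0.6, -0.0]
grip_width: 0.499
grip_force: 0.0
```

Call:
{"method": "jog_arm", "body": {"rows": "0 0 0 0 0 -0.16 0;0 0 0 0 0 -0.16 0;0 0 0 0 0 -0.16 0;0 0 0 0 0 0 0;0 0 0 0 0 0 0"}}

```text
time: 19.8
position: [0.4315, 0.3131, 0.2194]
tool_rot: [2.177, 2.265, 0.002]
ft_force: [-0.2, -0.6, 0.6]
grip_width: 0.503
grip_force: 0.0
```

```bash
python3 - <<'E'
from h import *
info();delta([.4351,.3164,.079],3)
snap('top','top1')
E
```

```text
t 19.8 p [0.4315 0.3131 0.2194] th 2.29 z [ 0.001  0.001 -1.   ] F [-0.2 -0.6  0.6] w 43.8 gf 0.0
shift cm [ 0.31  0.36 14.04] turn z -0.012
```

Call:
{"method": "jog_arm", "body": {"rows": "0.3 0.4 3 0 0 -0.012 0;0 0 4 0 0 0 0;0 0 4 0 0 0 0;0 0 3 0 0 0 0;0 0 0 0 0 0 0"}}

```text
time: 20.48
position: [0.4334, 0.3149, 0.0766]
tool_rot: [2.161, 2.28, -0.008]
ft_force: [-0.3, -0.4, 0.5]
grip_width: 0.499
grip_force: 0.0
```

Call:
{"method": "jog_arm", "body": {"rows": "0 0 0 0 0 0 0;0 0 0 0 0 0 1;0 0 0 0 0 0 1;0 0 0 0 0 0 1;0 0 0 0 0 0 1"}}

```text
time: 21.1
position: [0.435, 0.3164, 0.0788]
tool_rot: [-2.159, -2.282, -0.001]
ft_force: [0.1, 0.4, -0.4]
grip_width: 0.137
grip_force: 0.0
```

Call:
{"method": "jog_arm", "body": {"rows": "0 0 -4 0 0 0 1;0 0 -4 0 0 0 1;0 0 -4 0 0 0 1;0 0 -5 0 0 0 1;0 0 0 0 0 0.16 1"}}

```text
time: 21.72
position: [0.4369, 0.3176, 0.2531]
tool_rot: [-2.339, -2.096, -0.013]
ft_force: [1.2, -0.4, -1.7]
grip_width: 0.086
grip_force: 29.9
```

Call:
{"method": "jog_arm", "body": {"rows": "0 0 0 0 0 0.16 1;0 0 0 0 0 0.16 1;0 0 0 0 0 0.16 1;0 0 0 0 0 0.16 1;0 0 0 0 0 0.16 1"}}

```text
time: 22.35
position: [0.4348, 0.3161, 0.2483]
tool_rot: [2.972, 1.019, -0.001]
ft_force: [0.4, -0.1, -1.1]
grip_width: 0.088
grip_force: 29.9
```

Call:
{"method": "jog_arm", "body": {"rows": "0 0 0 0 0 0.16 1;0 0 0 0 0 0.16 1;0 0 0 0 0 0.16 1;0 0 0 0 0 0.16 1;0 0 0 0 0 0 1"}}

```text
time: 22.98
position: [0.4348, 0.3161, 0.2483]
tool_rot: [3.141, 0.043, -0.001]
ft_force: [0.3, 0.3, -0.7]
grip_width: 0.087
grip_force: 29.9
```

```bash
python3 - <<'E'
from h import *
info();delta([.608,.1387,.248],-89.1)
E
```

```text
t 22.98 p [0.4348 0.3161 0.2483] th -88.43 z [-0. -0. -1.] F [ 0.3  0.3 -0.7] w 7.5 gf 29.9
shift cm [16.83 18.21  0.03] turn z 0.012
```

Call:
{"method": "jog_arm", "body": {"rows": "4.2 4.5 0 0 0 0.012 1;4.2 4.5 0 0 0 0 1;4.2 4.5 0 0 0 0 1;4.2 4.7 0 0 0 0 1;0 0 0 0 0 0 1"}}

```text
time: 23.6
position: [0.6082, 0.1302, 0.2482]
tool_rot: [3.137, 0.01, 0.002]
ft_force: [-0.2, 0.4, -1.8]
grip_width: 0.089
grip_force: 29.9
```

Call:
{"method": "jog_arm", "body": {"rows": "0 0 0 0 0 0 1;0 0 0 0 0 0 1"}}

```text
time: 23.85
position: [0.6048, 0.1396, 0.2484]
tool_rot: [-3.14, -0.028, 0.001]
ft_force: [-0.1, -0.1, -0.9]
grip_width: 0.088
grip_force: 29.9
```

```bash
python3 - <<'E'
from h import *
info();delta([.609,.1387,.248],-89.1);snap('wrist','w4');snap('side','s4')
crop('w4',190,20,260,240,2.2,'c4w')
crop('s4',215,140,130,140,3,'c4s')
a=cv2.imread('pics/c4w.png');b=cv2.imread('pics/c4s.png');r=np.zeros((530,800,3),np.uint8);a=a[:, :400+10];r[:a.shape[0],:a.shape[1]]=a;r[:b.shape[0],410:800]=b[:, :390];cv2.imwrite('pics/c4.png',r)
E
```

```text
t 23.85 p [0.6048 0.1396 0.2484] th -88.98 z [-0.001  0.001 -1.   ] F [-0.1 -0.1 -0.9] w 7.7 gf 29.9
shift cm [0.42 0.1  0.04] turn z 0.002
```

View pics/c4.png

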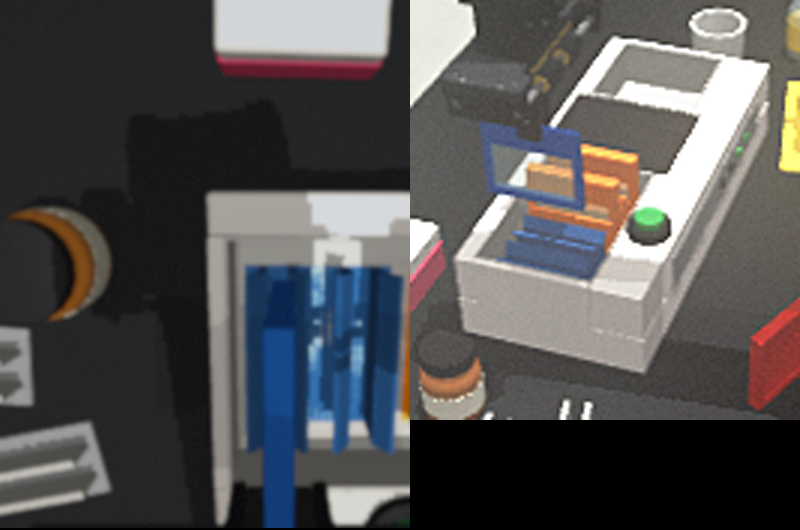

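```bash
python3 - <<'E'
from h import *
c=cam('s4');o=np.array(c['origin'])
for X,Y in((73,124),(172,132),(173,207),(80,192)):
    r=ray(c,215+X/3,140+Y/3);print((o+r*(.1436-o[1])/r[1]).round(4))
E
```

```text
[0.6532 0.1436 0.2493]
[0.5516 0.1436 0.2636]
[0.5558 0.1436 0.1751]
[0.6544 0.1436 0.1682]
```

Call:
{"method": "jog_arm", "body": {"rows": "0.4 0.1 3 0 0 0 1;0 0 3 0 0 0 1;0 0 0.5 0 0 0 1;0 0 1 0 0 0 1;0 0 1 0 0 0 1"}}

```text
time: 24.58
position: [0.6107, 0.1376, 0.1648]
tool_rot: [-3.139, -0.023, -0.005]
ft_force: [0.2, 1.5, 34.8]
grip_width: 0.087
grip_force: 30.0
```

Call:
{"method": "jog_arm", "body": {"rows": "0 0 1 0 0 0 1;0 0 1 0 0 0 1;0 0 0.8 0 0 0 1;0 0 0 0 0 0 1;0 0 0 0 0 0 1"}}

```text
time: 25.2
position: [0.609, 0.1376, 0.1348]
tool_rot: [-3.141, -0.023, 0.002]
ft_force: [-0.5, 3.9, -3.4]
grip_width: 0.09
grip_force: 30.2
```

Call:
{"method": "jog_arm", "body": {"rows": "0 0 0.4 0 0 0 1;0 0 0 0 0 0 1;0 0 0 0 0 0 1"}}

```text
time: 25.58
position: [0.6098, 0.1374, 0.1316]
tool_rot: [-3.14, -0.022, -0.001]
ft_force: [-0.0, 5.7, -1.3]
grip_width: 0.089
grip_force: 30.2
```

Call:
{"method": "jog_arm", "body": {"rows": "0 0 0.3 0 0 0 1;0 0 0 0 0 0 1;0 0 0 0 0 0 1"}}

```text
time: 25.95
position: [0.6101, 0.1376, 0.1289]
tool_rot: [-3.14, -0.023, -0.002]
ft_force: [1.1, 5.0, -0.5]
grip_width: 0.088
grip_force: 30.2
```

```bash
python3 - <<'E'
from h import *
info();snap('wrist','w5');snap('side','s5')
crop('w5',190,60,182,180,2.2,'c5w')
crop('s5',215,150,130,110,3,'c5s')
a=cv2.imread('pics/c5w.png');b=cv2.imread('pics/c5s.png');r=np.zeros((400,800,3),np.uint8);r[:a.shape[0],:a.shape[1]]=a;r[:b.shape[0],410:800]=b[:, :390];cv2.imwrite('pics/c5.png',r)
E
```

```text
t 25.95 p [0.6101 0.1376 0.1289] th -89.18 z [ 0.001  0.001 -1.   ] F [ 1.1  5.  -0.5] w 7.6 gf 30.2
```

View pics/c5.png

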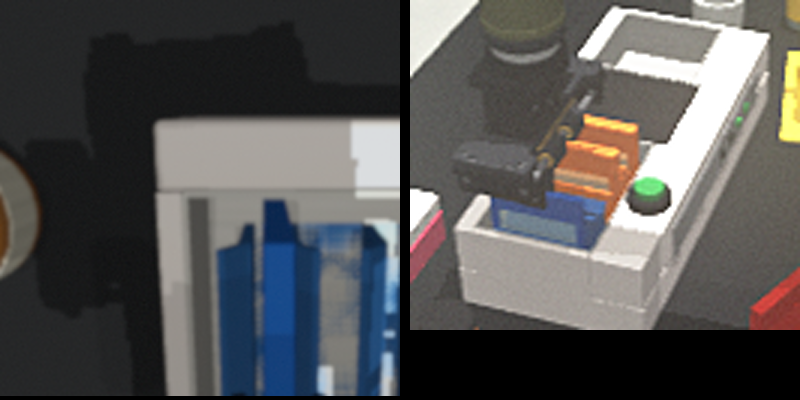

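Its lower part is in the leftmost blue slot but rubs the -y lip, so I'm shifting 2.5 mm to +y and lowering on.

Call:
{"method": "jog_arm", "body": {"rows": "0 -0.25 0 0 0 0 1;0 0 0 0 0 0 1;0 0 0.2 0 0 0 1;0 0 0 0 0 0 1;0 0 0 0 0 0 1"}}

```text
time: 26.68
position: [0.6096, 0.1386, 0.1263]
tool_rot: [3.141, 0.021, -0.0]
ft_force: [0.7, 1.1, -1.3]
grip_width: 0.086
grip_force: 30.0
```

Call:
{"method": "jog_arm", "body": {"rows": "0 0 0.3 0 0 0 1;0 0 0 0 0 0 1;0 0 0 0 0 0 1"}}

```text
time: 27.05
position: [0.6094, 0.1386, 0.1243]
tool_rot: [3.141, 0.021, -0.001]
ft_force: [-2.6, 1.6, 4.6]
grip_width: 0.091
grip_force: 30.0
```

Call:
{"method": "jog_arm", "body": {"rows": "0 0 0.3 0 0 0 1;0 0 0 0 0 0 1;0 0 0 0 0 0 1"}}

```text
time: 27.42
position: [0.6092, 0.1387, 0.124]
tool_rot: [-3.14, -0.021, 0.002]
ft_force: [-8.6, 0.3, 20.2]
grip_width: 0.089
grip_force: 30.0
```

Call:
{"method": "jog_arm", "body": {"rows": "0 0 -0.2 0 0 0 0.6;0 0 0 0 0 0 0.5;0 0 0 0 0 0 0.5;0 0 0 0 0 0 0.5;0 0 0 0 0 0 0.5"}}

```text
time: 28.05
position: [0.6095, 0.139, 0.1223]
tool_rot: [3.141, 0.022, -0.001]
ft_force: [0.2, -0.1, -0.8]
grip_width: 0.247
grip_force: 0.0
```

Call:
{"method": "jog_arm", "body": {"rows": "0 0 -3 0 0 0 0.5;0 0 -4 0 0 0 0.5;0 0 -4 0 0 0 0.5;-5 3 0 0 0 0 0;-5 3 0 0 0 0 0"}}

```text
time: 28.68
position: [0.51, 0.0766, 0.2327]
tool_rot: [3.14, 0.022, 0.001]
ft_force: [-1.2, -0.3, 1.3]
grip_width: 0.397
grip_force: 0.0
```

Call:
{"method": "jog_arm", "body": {"rows": "0 3 0 0 0 0 0;0 0 0 0 0 0 0;0 0 0 0 0 0 0"}}

```text
time: 29.05
position: [0.5111, 0.0486, 0.2327]
tool_rot: [-3.141, -0.022, -0.001]
ft_force: [0.9, 0.6, 0.6]
grip_width: 0.496
grip_force: 0.0
```

```bash
python3 - <<'E'
from h import *
info();snap('wrist','w6');snap('side','s6');snap('top','t6')
a=cv2.resize(cv2.imread('pics/w6.png')[0:260,100:460],(600,433),interpolation=cv2.INTER_CUBIC)[:,:400]
crop('s6',215,150,130,110,3,'c6s');b=cv2.imread('pics/c6s.png')
t=cv2.resize(cv2.imread('pics/t6.png')[185:265,380:480],(320,256),interpolation=cv2.INTER_CUBIC)
r=np.zeros((600,800,3),np.uint8);r[:433,:400]=a;r[:330,410:800]=b;r[340:596,410:730]=t;cv2.imwrite('pics/c6.png',r)
E
```

```text
t 29.05 p [0.5111 0.0486 0.2327] th -89.18 z [ 0.     0.001 -1.   ] F [0.9 0.6 0.6] w 43.1 gf 0.0
```

View pics/c6.png

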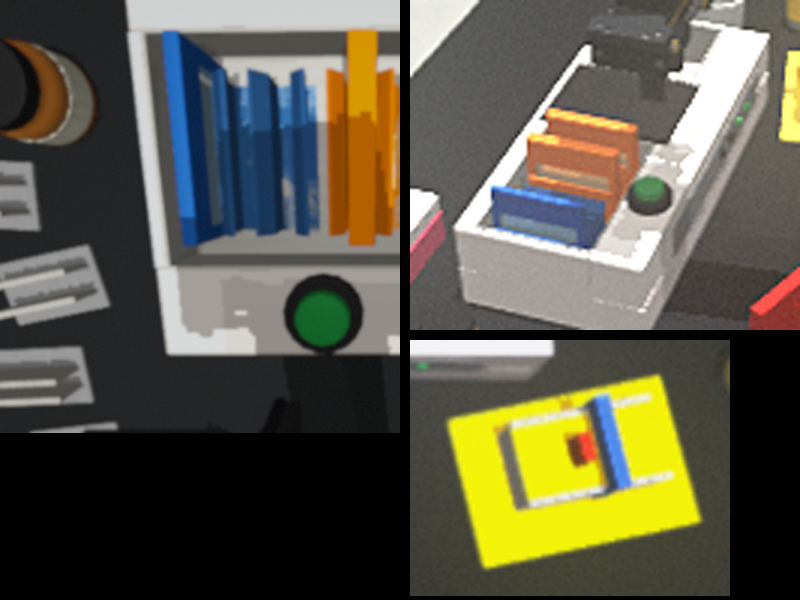

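```bash
python3 - <<'E'
from h import *
c=cam('s6');o=np.array(c['origin'])
for X,Y,y in((82,187,.1435),(196,202,.1435),(118,136,.056),(209,151,.056)):
    r=ray(c,215+X/3,150+Y/3);print((o+r*(y-o[1])/r[1]).round(4))
w=cam('w6')
k=100/600*3.6
for X,Y in((163,32),(182,32),(182,245),(198,245),(347,30),(376,30),(349,245),(376,245)):
    print(at(w,100+X*.6,Y*.6,.135).round(4))
s,M,t=th()
cc=cam('t6');T=lambda X,Y,z:at(cc,380+(X-410)/3.2,185+(Y-340)/3.2,z)[:2]
a,b=T(600,396,.1),T(623,488,.1);d=a-b;print('bar',(a+b)/2,np.linalg.norm(d),np.degrees(np.arctan2(d[1],d[0])),'tab',T(585,447,.1))
E
```

```text
[0.6556 0.1435 0.1365]
[0.5334 0.1435 0.1502]
[0.6567 0.056  0.1372]
[0.5552 0.056  0.1429]
[0.6611 0.1412 0.135 ]
[0.6611 0.1323 0.135 ]
[0.5631 0.1406 0.135 ]
[0.5632 0.1323 0.135 ]
[0.6625 0.056  0.135 ]
[0.6627 0.0427 0.135 ]
[0.5642 0.0543 0.135 ]
[0.5644 0.0404 0.135 ]
bar [ 0.42772125 -0.3162952 ] 0.0753707486091445 12.460672587244751 tab [ 0.42288896 -0.29524549]
```

Thin and thick tops measure equally long at 135 mm height, so both are seated. The tin hasn't been moved. Going to it now.

Call:
{"method": "jog_arm", "body": {"rows": "-1.2 5.1 0 0 0 -0.1 -0.6;-1.2 5.1 0 0 0 -0.09 -0.6;-1.2 5.1 0 0 0 0 -0.6;-1.2 5.1 0 0 0 0 -0.6;-1.2 5.1 0 0 0 0 -0.6"}}

```text
time: 29.82
position: [0.4896, -0.2134, 0.2327]
tool_rot: [3.125, 0.323, 0.001]
ft_force: [1.7, 0.6, -0.0]
grip_width: 0.797
grip_force: 0.0
```

Call:
{"method": "jog_arm", "body": {"rows": "-1.2 5.1 0 0 0 0 -0.6;0 0 0 0 0 0 -0.6;0 0 0 0 0 0 -0.6"}}

```text
time: 30.2
position: [0.4882, -0.264, 0.2321]
tool_rot: [-3.125, -0.321, 0.002]
ft_force: [-1.2, 0.6, -1.0]
grip_width: 0.797
grip_force: 0.0
```

```bash
python3 - <<'E'
from h import *
info();delta([.426,-.3074,.13],-78.2)
E
```

```text
t 30.2 p [ 0.4882 -0.264   0.2321] th -78.28 z [-0.001  0.    -1.   ] F [-1.2  0.6 -1. ] w 69.3 gf 0.0
shift cm [-6.96  2.99 10.21] turn z -0.001
```

Call:
{"method": "jog_arm", "body": {"rows": "-3.5 1.5 0 0 0 0 -0.6;-3.5 1.5 3 0 0 0 -0.6;0 0 3.5 0 0 0 -0.6;0 0 3.7 0 0 0 -0.6;0 0 3.2 0 0 0 -0.6"}}

```text
time: 30.82
position: [0.4266, -0.3057, 0.0972]
tool_rot: [-3.123, -0.326, -0.001]
ft_force: [1.0, -0.1, -0.1]
grip_width: 0.801
grip_force: 0.0
```

Call:
{"method": "jog_arm", "body": {"rows": "0 0 3.2 0 0 0 -0.6;0 0 0 0 0 0 -0.6;0 0 0 0 0 0 -0.6"}}

```text
time: 31.2
position: [0.4265, -0.308, 0.0676]
tool_rot: [3.125, 0.323, 0.002]
ft_force: [0.4, -0.3, 0.2]
grip_width: 0.798
grip_force: 0.0
```

Call:
{"method": "jog_arm", "body": {"rows": "0 0 0 0 0 0 1;0 0 0 0 0 0 1;0 0 0 0 0 0 1;0 0 0 0 0 0 1;0 0 0 0 0 0 1", "force": 40}}

```text
time: 31.82
position: [0.4251, -0.3077, 0.0666]
tool_rot: [-3.123, -0.32, 0.001]
ft_force: [-1.3, 1.5, 3.5]
grip_width: 0.365
grip_force: 39.9
```

Call:
{"method": "jog_arm", "body": {"rows": "0 0 0 0 0 0 1;0 0 0 0 0 0 1;0 0 0 0 0 0 1"}}

```text
time: 32.2
position: [0.4251, -0.3077, 0.0666]
tool_rot: [-3.123, -0.32, 0.001]
ft_force: [-1.3, 3.3, 5.8]
grip_width: 0.364
grip_force: 39.9
```

```bash
python3 - <<'E'
from h import *
info()
E
```

```text
t 32.2 p [ 0.4251 -0.3077  0.0666] th -78.31 z [-0.001  0.002 -1.   ] F [-1.3  3.3  5.8] w 31.7 gf 39.9
```

Call:
{"method": "jog_arm", "body": {"rows": "0 0 -1 0 0 0 1;0 0 -2 0 0 0 1;0 0 -3 0 0 0 1;0 0 -3 0 0 0 1;0 0 -3 0 0 0 1"}}

```text
time: 32.83
position: [0.4249, -0.3093, 0.1883]
tool_rot: [3.125, 0.318, 0.001]
ft_force: [0.1, -0.9, -4.3]
grip_width: 0.36
grip_force: 39.9
```

Call:
{"method": "jog_arm", "body": {"rows": "0 0 -3 0 0 0.06 1;0 0 -2 0 0 0.07 1;0 0 0 0 0 0.06 1;0 0 0 0 0 0 1;0 0 0 0 0 0 1"}}

```text
time: 33.45
position: [0.4249, -0.3087, 0.2366]
tool_rot: [-3.141, -0.022, -0.0]
ft_force: [0.5, -0.3, -5.2]
grip_width: 0.36
grip_force: 39.9
```

```bash
python3 - <<'E'
from h import *
info();delta([.6117,-.084,.23],-89.1)
E
```

```text
t 33.45 p [ 0.4249 -0.3087  0.2366] th -89.19 z [ 0.  0. -1.] F [ 0.5 -0.3 -5.2] w 31.3 gf 39.9
shift cm [ 19.   -22.2    0.66] turn z -0.002
```

Call:
{"method": "jog_arm", "body": {"rows": "2 -2 0 0 0 0 1;3.5 -4 0 0 0 0 1;4 -5 0 0 0 0 1;4 -5 0 0 0 0 1;3.5 -4 0 0 0 0 1"}}

```text
time: 34.08
position: [0.5924, -0.1041, 0.2357]
tool_rot: [-3.141, -0.028, 0.001]
ft_force: [-0.0, -1.5, -4.7]
grip_width: 0.36
grip_force: 39.9
```

Call:
{"method": "jog_arm", "body": {"rows": "2 -2.2 0 0 0 0 1;0 0 3 0 0 0 1;0 0 2 0 0 0 1;0 0 1 0 0 0 1;0 0 0 0 0 0 1"}}

```text
time: 34.7
position: [0.6098, -0.0865, 0.176]
tool_rot: [-3.141, -0.021, 0.002]
ft_force: [0.8, 0.3, -4.9]
grip_width: 0.362
grip_force: 39.9
```

```bash
python3 - <<'E'
from h import *
info();delta([.6117,-.084,.165],-89.1)
E
```

```text
t 34.7 p [ 0.6098 -0.0865  0.176 ] th -89.25 z [-0.001  0.    -1.   ] F [ 0.8  0.3 -4.9] w 31.5 gf 39.9
shift cm [ 0.2  -0.25  1.1 ] turn z -0.003
```

Lower in small steps until I feel contact.

Call:
{"method": "jog_arm", "body": {"rows": "0.2 0 0.5 0 0 0 1;0 0 0.4 0 0 0 1;0 0 0 0 0 0 1;0 0 0 0 0 0 1"}}

```text
time: 35.2
position: [0.6124, -0.0864, 0.1678]
tool_rot: [-3.141, -0.022, -0.001]
ft_force: [-0.4, -0.6, -5.7]
grip_width: 0.361
grip_force: 39.9
```

Call:
{"method": "jog_arm", "body": {"rows": "0 0 0.2 0 0 0 1;0 0 0 0 0 0 1;0 0 0 0 0 0 1"}}

```text
time: 35.58
position: [0.6123, -0.0863, 0.1656]
tool_rot: [-3.141, -0.022, -0.0]
ft_force: [-0.5, -0.2, -5.2]
grip_width: 0.357
grip_force: 39.9
```

Call:
{"method": "jog_arm", "body": {"rows": "0 0 0.1 0 0 0 1;0 0 0 0 0 0 1;0 0 0 0 0 0 1"}}

```text
time: 35.95
position: [0.6125, -0.0866, 0.1651]
tool_rot: [-3.141, -0.021, -0.001]
ft_force: [-1.7, -0.2, -1.4]
grip_width: 0.362
grip_force: 39.9
```

Call:
{"method": "jog_arm", "body": {"rows": "0 0 0.05 0 0 0 0.2;0 0 0 0 0 0 -0.1;0 0 0 0 0 0 -0.1;0 0 0 0 0 0 -0.1;0 0 0 0 0 0 -0.1"}}

```text
time: 36.58
position: [0.6124, -0.0863, 0.1641]
tool_rot: [-3.141, -0.022, -0.0]
ft_force: [-1.0, -0.3, -0.3]
grip_width: 0.548
grip_force: 0.0
```

Call:
{"method": "jog_arm", "body": {"rows": "0 0 -2 0 0 0 -0.1;0 0 -3 0 0 0 -0.1;0 0 -1.5 0 0 0 -0.1;0 0 0 0 0 -0.15 -0.1;0 0 0 0 0 -0.16 0"}}

```text
time: 37.2
position: [0.6125, -0.0863, 0.2299]
tool_rot: [3.099, 0.515, 0.001]
ft_force: [0.3, 0.6, -0.9]
grip_width: 0.519
grip_force: 0.0
```

Call:
{"method": "jog_arm", "body": {"rows": "0 0 0 0 0 -0.16 0;0 0 0 0 0 -0.16 0;0 0 0 0 0 -0.16 0;0 0 0 0 0 -0.16 0;0 0 0 0 0 -0.16 0"}}

```text
time: 37.83
position: [0.6123, -0.0864, 0.2296]
tool_rot: [2.654, 1.681, 0.001]
ft_force: [0.6, -0.0, 0.7]
grip_width: 0.5
grip_force: 0.0
```

Call:
{"method": "jog_arm", "body": {"rows": "0 0 0 0 0 -0.16 0;0 0 0 0 0 -0.15 0;0 0 0 0 0 -0.15 0;0 0 0 0 0 0 0;0 0 0 0 0 0 0"}}

```text
time: 38.45
position: [0.6123, -0.0864, 0.2293]
tool_rot: [2.21, 2.233, 0.0]
ft_force: [0.3, 0.1, -0.6]
grip_width: 0.499
grip_force: 0.0
```

```bash
python3 - <<'E'
from h import *
info();delta([.6124,-.0735,.162],0.8);snap('top','t7');snap('wrist','w7')
a=cv2.resize(cv2.imread('pics/t7.png')[100:210,320:440],(480,440),interpolation=cv2.INTER_CUBIC)
b=cv2.resize(cv2.imread('pics/w7.png')[150:330,200:430],(320,250),interpolation=cv2.INTER_CUBIC)
r=np.zeros((440,800,3),np.uint8);r[:,:480]=a;r[:250,480:]=b;cv2.imwrite('pics/c7.png',r)
E
```

```text
t 38.45 p [ 0.6123 -0.0864  0.2293] th 0.59 z [ 0.  0. -1.] F [ 0.3  0.1 -0.6] w 43.4 gf 0.0
shift cm [1.29 0.02 6.73] turn z -0.004
```

View pics/c7.png

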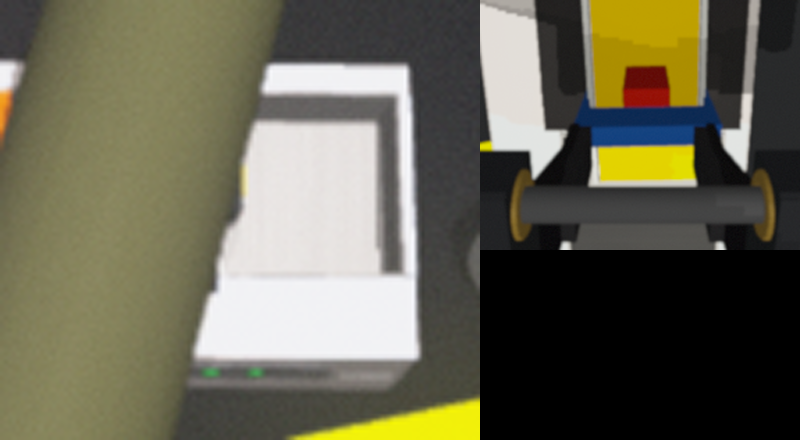

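```bash
python3 - <<'E'
from h import *
c=cam('w7');f=lambda X,Y:at(c,200+(X-480)*.71875,150+Y*.72,.198).round(4)[:2]
print('tab',f(625,97),f(668,97),f(646,88),f(646,107));print('bar',f(650,126),f(650,145),f(590,135),f(708,135))
E
```

```text
tab [ 0.604  -0.0766] [ 0.6253 -0.0763] [ 0.6144 -0.0717] [ 0.6145 -0.0818]
bar [ 0.6167 -0.0921] [ 0.6169 -0.1028] [ 0.5862 -0.0975] [ 0.6463 -0.0968]
```

The tab is where I expected it, centre about (0.614, -0.077). Gripping it and sliding the lid open.

Call:
{"method": "jog_arm", "body": {"rows": "1.2 0.15 0 0 0 0 0;0 0 2 0 0 0 0;0 0 2 0 0 0 0;0 0 1.5 0 0 0 0;0 0 1.2 0 0 0 0", "force": 12}}

```text
time: 39.17
position: [0.6131, -0.0746, 0.1604]
tool_rot: [-2.207, -2.235, 0.002]
ft_force: [-0.3, -0.2, 0.5]
grip_width: 0.495
grip_force: 0.0
```

Call:
{"method": "jog_arm", "body": {"rows": "0 0 0 0 0 0 0.6;0 0 0 0 0 0 0.6;0 0 0 0 0 0 0.6;0 0 0 0 0 0 0.6;0 0 0 0 0 0 0.6"}}

```text
time: 39.8
position: [0.6142, -0.0745, 0.1628]
tool_rot: [2.206, 2.235, 0.002]
ft_force: [0.1, -0.2, 2.5]
grip_width: 0.273
grip_force: 12.0
```

```bash
python3 - <<'E'
from h import *
info()
E
```

```text
t 39.8 p [ 0.6142 -0.0745  0.1628] th 0.75 z [ 0.002 -0.    -1.   ] F [ 0.1 -0.2  2.5] w 23.8 gf 12.0
```

Call:
{"method": "jog_arm", "body": {"rows": "0.5 0 0 0 0 0 0.6;0.8 0 0 0 0 0 0.6;0.8 0 0 0 0 0 0.6;0.8 0 0 0 0 0 0.6;0.5 0 0 0 0 0 0.6"}}

```text
time: 40.42
position: [0.6131, -0.0392, 0.1628]
tool_rot: [-2.206, -2.237, -0.001]
ft_force: [-1.9, -0.4, 6.5]
grip_width: 0.276
grip_force: 12.0
```

Call:
{"method": "jog_arm", "body": {"rows": "0 0 0 0 0 0 0.6;0 0 0 0 0 0 0.6"}}

```text
time: 40.67
position: [0.6131, -0.0387, 0.1628]
tool_rot: [-2.205, -2.236, -0.002]
ft_force: [-2.0, -0.1, 6.1]
grip_width: 0.276
grip_force: 12.0
```

Call:
{"method": "jog_arm", "body": {"rows": "0 0 0 0 0 0 0.1;0 0 0 0 0 0 0.1;0 0 0 0 0 0 0.1;0 0 -2 0 0 0 0.1;0 0 -3 0 0 0 0.1"}}

```text
time: 41.3
position: [0.6128, -0.0403, 0.213]
tool_rot: [-2.207, -2.235, 0.001]
ft_force: [0.5, -0.1, 1.1]
grip_width: 0.455
grip_force: 0.0
```

Call:
{"method": "jog_arm", "body": {"rows": "0 0 -2 0 0 0 0.1;0 0 0 0 0 0 0.1;0 0 0 0 0 0 0.1"}}

```text
time: 41.68
position: [0.6127, -0.0402, 0.2314]
tool_rot: [-2.206, -2.235, 0.001]
ft_force: [-0.4, -1.0, 0.3]
grip_width: 0.447
grip_force: 0.0
```

```bash
python3 - <<'E'
from h import *
info();snap('wrist','w8')
crop('w8',160,60,320,240,2.5,'c8')
E
```

```text
t 41.67 p [ 0.6127 -0.0402  0.2314] th 0.75 z [-0.001  0.    -1.   ] F [-0.4 -1.   0.3] w 38.9 gf 0.0
```

View pics/c8.png

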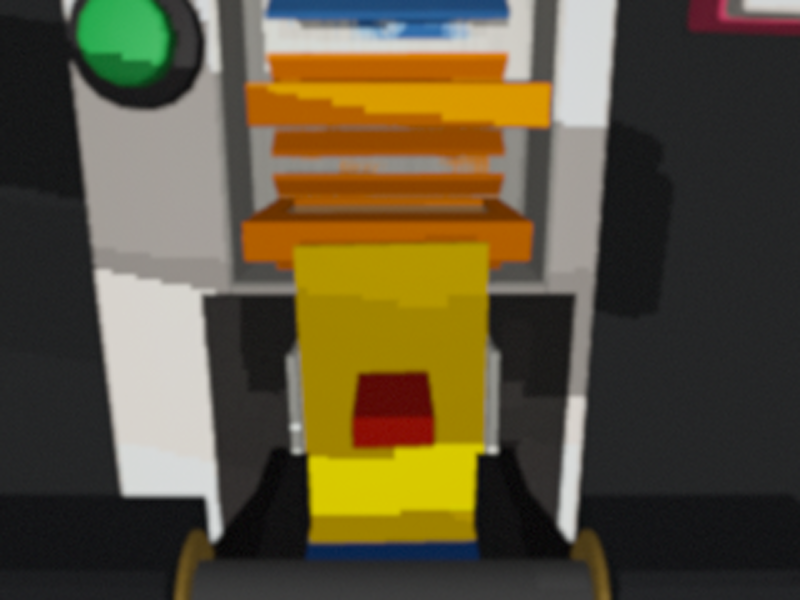

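```bash
python3 - <<'E'
from h import *
c=cam('w8');f=lambda X,Y,z:at(c,160+X/2.5,60+Y/2.5,z).round(4)[:2]
print('tab top',f(393,417,.1975),f(393,445,.1975),'rail end',f(293,350,.155),f(490,350,.155),'lid end',f(391,245,.155),'bar bottom edge +y face top/bottom',f(393,545,.17))
delta([.6125,-.098,.23],-89.1)
E
```

```text
tab top [ 0.6134 -0.0364] [ 0.6136 -0.045 ] rail end [ 0.5802 -0.03  ] [ 0.6456 -0.0291] lid end [0.6123 0.0053] bar bottom edge +y face top/bottom [ 0.6143 -0.0942]
shift cm [-5.79 -0.08  0.09] turn z 1.568
```

Call:
{"method": "jog_arm", "body": {"rows": "-2.9 0 0 0 0 0.157 0.1;-2.9 -0.5 0 0 0 0.157 0.1;0 0 0 0 0 0.157 0.1;0 0 0 0 0 0.157 0.1;0 0 0 0 0 0.157 0.1"}}

```text
time: 42.35
position: [0.6037, -0.0972, 0.2307]
tool_rot: [-2.897, -1.213, 0.003]
ft_force: [-0.1, -0.7, 0.4]
grip_width: 0.45
grip_force: 0.0
```

Call:
{"method": "jog_arm", "body": {"rows": "0 0 0 0 0 0.157 0.1;0 0 0 0 0 0.157 0.1;0 0 0 0 0 0.157 0.1;0 0 0 0 0 0.157 0.1;0 0 0 0 0 0.157 0.1"}}

```text
time: 42.98
position: [0.6038, -0.0971, 0.2308]
tool_rot: [3.142, 0.013, -0.003]
ft_force: [-0.1, -0.5, -0.9]
grip_width: 0.452
grip_force: 0.0
```

Call:
{"method": "jog_arm", "body": {"rows": "0 0 0 0 0 0 0.1;0 0 0 0 0 0 0.1"}}

```text
time: 43.22
position: [0.6042, -0.0971, 0.2314]
tool_rot: [-3.141, -0.026, 0.002]
ft_force: [0.2, 1.0, 0.2]
grip_width: 0.451
grip_force: 0.0
```

```bash
python3 - <<'E'
from h import *
info();delta([.6130,-.098,.166],-89.1)
E
```

```text
t 43.23 p [ 0.6042 -0.0971  0.2314] th -89.05 z [-0.001  0.    -1.   ] F [0.2 1.  0.2] w 39.2 gf 0.0
shift cm [0.89 0.11 6.54] turn z 0.001
```

Call:
{"method": "jog_arm", "body": {"rows": "0.9 0.1 2 0 0 0 0.1;0 0 2 0 0 0 0.1;0 0 1.5 0 0 0 0.1;0 0 1 0 0 0 0.1;0 0 0 0 0 0 0.1", "force": 55}}

```text
time: 43.85
position: [0.6129, -0.0981, 0.1661]
tool_rot: [3.142, 0.022, -0.002]
ft_force: [-0.2, 0.5, 0.1]
grip_width: 0.452
grip_force: 0.0
```

Call:
{"method": "jog_arm", "body": {"rows": "0 0 0 0 0 0 1;0 0 0 0 0 0 1;0 0 0 0 0 0 1;0 0 0 0 0 0 1;0 0 0 0 0 0 1"}}

```text
time: 44.48
position: [0.6137, -0.0975, 0.1675]
tool_rot: [-3.14, -0.023, -0.001]
ft_force: [-0.7, 1.5, 2.7]
grip_width: 0.135
grip_force: 55.0
```

Call:
{"method": "jog_arm", "body": {"rows": "0 0 0 0 0 0 1;0 0 -0.5 0 0 0 1;0 0 -1 0 0 0 1;0 0 -1 0 0 0 1;0 0 0 0 0 0 1"}}

```text
time: 45.1
position: [0.6141, -0.0987, 0.1932]
tool_rot: [3.141, 0.021, 0.003]
ft_force: [0.4, 0.3, -5.2]
grip_width: 0.133
grip_force: 55.0
```

```bash
python3 - <<'E'
from h import *
info();delta([.612,-.16,.19],-89.1);print(ctrl.get_state()['joint_positions'].round(2))
E
```

```text
t 45.1 p [ 0.6141 -0.0987  0.1932] th -89.22 z [ 0.002 -0.    -1.   ] F [ 0.4  0.3 -5.2] w 11.6 gf 55.0
shift cm [-0.29  6.13  0.32] turn z -0.002
[-0.62  0.38  0.94  1.6  -0.32  1.32 -1.19]
```

Call:
{"method": "jog_arm", "body": {"rows": "-0.1 2 0 0 0 0 1;-0.1 2.2 0 0 0 0 1;0 2 0 0 0 0 1;0 0 0 0.08 0 0 1;0 0 0 0.1 0 0 1"}}

```text
time: 45.72
position: [0.612, -0.1615, 0.1918]
tool_rot: [-2.96, -0.02, 0.002]
ft_force: [-0.1, -0.0, -4.2]
grip_width: 0.133
grip_force: 55.0
```

Call:
{"method": "jog_arm", "body": {"rows": "0 0 0 0.1 0 0 1;0 0 0 0.1 0 0 1;0 0 0 0 0 0 1;0 0 0 0 0 0 1"}}

```text
time: 46.22
position: [0.6123, -0.161, 0.1918]
tool_rot: [-2.764, -0.018, 0.004]
ft_force: [-0.1, -0.1, -4.6]
grip_width: 0.136
grip_force: 55.0
```

```bash
python3 - <<'E'
from h import *
info();print(ctrl.get_state()['joint_positions'].round(2))
E
```

```text
t 46.23 p [ 0.6123 -0.161   0.1918] th -89.24 z [-0.005  0.369 -0.929] F [-0.1 -0.1 -4.6] w 11.8 gf 55.0
[-0.17  0.52  0.82  1.46 -0.67  1.57 -0.84]
```

Call:
{"method": "jog_arm", "body": {"rows": "0 0 0 0.08 0 0 1;0 0 0 0.08 0 0 1;0 0 0 0.08 0 0 1;0 0 0 0.08 0 0 1;0 0 0 0.08 0 0 1"}}

```text
time: 46.85
position: [0.6131, -0.1592, 0.1922]
tool_rot: [-2.362, -0.02, 0.006]
ft_force: [0.1, 1.0, -5.2]
grip_width: 0.134
grip_force: 55.0
```

Call:
{"method": "jog_arm", "body": {"rows": "0 0 0 0.08 0 0 1;0 0 0 0.08 0 0 1;0 0 0 0.08 0 0 1;0 0 0 0 0 0 1;0 0 0 0 0 0 1"}}

```text
time: 47.48
position: [0.613, -0.1594, 0.1927]
tool_rot: [-2.124, -0.018, 0.008]
ft_force: [-0.8, 0.4, -4.2]
grip_width: 0.134
grip_force: 55.0
```

```bash
python3 - <<'E'
from h import *
info();print(ctrl.get_state()['joint_positions'].round(2))
E
```

```text
t 47.48 p [ 0.613  -0.1594  0.1927] th -88.97 z [-0.013  0.851 -0.526] F [-0.8  0.4 -4.2] w 11.6 gf 55.0
[ 0.26  0.8   0.59  1.29 -1.07  2.   -0.69]
```

Call:
{"method": "jog_arm", "body": {"rows": "0 0 0 0 0 0 1;0 0 0 0 0 0 1;0 0 0 0 0 0 1;0 0 0 0 0 0 1;0 0 0 0 0 0 1"}}

```text
time: 48.1
position: [0.6123, -0.1603, 0.192]
tool_rot: [-2.122, -0.014, 0.008]
ft_force: [0.7, 1.0, -2.5]
grip_width: 0.134
grip_force: 55.0
```

Call:
{"method": "jog_arm", "body": {"rows": "0 0 0 0 0 0 1;0 0 0 0 0 0 1;0 0 0 0 0 0 1"}}

```text
time: 48.48
position: [0.6123, -0.1602, 0.1921]
tool_rot: [-2.121, -0.015, 0.008]
ft_force: [-0.0, 0.0, -3.4]
grip_width: 0.136
grip_force: 55.0
```

```bash
python3 - <<'E'
from h import *
info();snap('side','s9');snap('top','t9');snap('wrist','w9')
a=cv2.resize(cv2.imread('pics/t9.png')[100:200,330:450],(480,400),interpolation=cv2.INTER_CUBIC)
b=cv2.resize(cv2.imread('pics/s9.png')[90:200,230:350],(320,293),interpolation=cv2.INTER_CUBIC)
w=cv2.resize(cv2.imread('pics/w9.png'),(320,200))
r=np.zeros((500,800,3),np.uint8);r[:400,:480]=a;r[:293,480:]=b;r[300:500,480:]=w;cv2.imwrite('pics/c9.png',r)
E
```

```text
t 48.48 p [ 0.6123 -0.1602  0.1921] th -89.2 z [-0.012  0.852 -0.523] F [-0.   0.  -3.4] w 11.8 gf 55.0
```

View pics/c9.png

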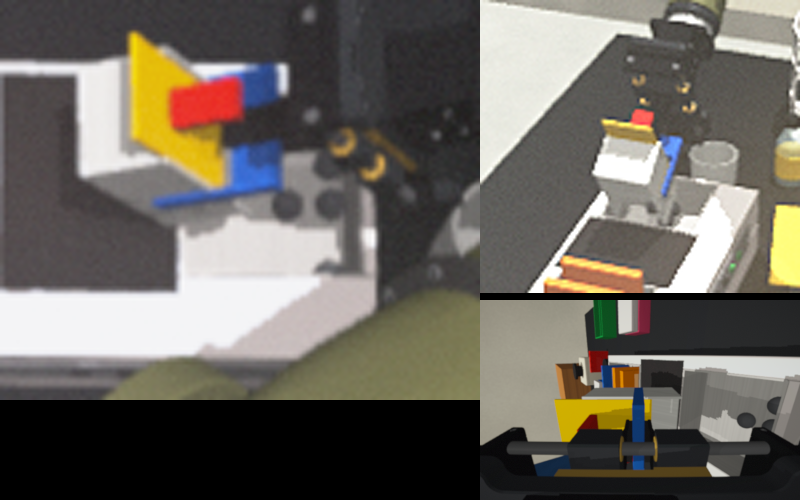

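All four balls are in the basket, as dark discs at (288,207), (330,205), (325,165) and (325,267), and the load is about 1.7 N lighter. Levelling the tin and setting it back on the shelf.

Call:
{"method": "jog_arm", "body": {"rows": "0 0 0 -0.1 0 0 1;0 0 0 -0.1 0 0 1;0 0 0 -0.1 0 0 1;0 0 0 -0.1 0 0 1;0 0 0 -0.1 0 0 1"}}

```text
time: 49.25
position: [0.6121, -0.1599, 0.1925]
tool_rot: [-2.623, -0.018, 0.005]
ft_force: [-0.2, 0.2, -3.1]
grip_width: 0.136
grip_force: 55.0
```

Call:
{"method": "jog_arm", "body": {"rows": "0 0 0 -0.1 0 0 1;0 0 0 -0.1 0 0 1;0 0 0 -0.1 0 0 1;0 0 0 -0.1 0 0 1;0 0 0 -0.12 0 0 1"}}

```text
time: 49.88
position: [0.6115, -0.1597, 0.1923]
tool_rot: [3.141, 0.02, -0.001]
ft_force: [-0.2, -0.0, -3.6]
grip_width: 0.129
grip_force: 55.0
```

Call:
{"method": "jog_arm", "body": {"rows": "0 -2 0 0 0 0 1;0 -2.2 0 0 0 0 1;0 -2 0 0 0 0 1;0 0 0 0 0 0 1;0 0 0 0 0 0 1"}}

```text
time: 50.5
position: [0.6112, -0.0992, 0.1922]
tool_rot: [3.141, 0.02, -0.0]
ft_force: [0.8, 0.3, -2.9]
grip_width: 0.135
grip_force: 55.0
```

```bash
python3 - <<'E'
from h import *
info();delta([.6137,-.0975,.1675],-89.1);print(R.from_rotvec(ctrl.get_state()['tool_rot']).as_matrix().round(3))
E
```

```text
t 50.5 p [ 0.6112 -0.0992  0.1922] th -89.27 z [-0. -0. -1.] F [ 0.8  0.3 -2.9] w 11.7 gf 55.0
shift cm [ 0.26 -0.17  2.47] turn z -0.003
[[ 1.     0.013 -0.   ]
 [ 0.013 -1.    -0.   ]
 [-0.     0.    -1.   ]]
```

Call:
{"method": "jog_arm", "body": {"rows": "0 0 1 0 0 0 1;0 0 0.8 0 0 0 1;0 0 0.5 0 0 0 1;0 0 0 0 0 0 1;0 0 0 0 0 0 1"}}

```text
time: 51.12
position: [0.6116, -0.0983, 0.1692]
tool_rot: [3.141, 0.022, 0.001]
ft_force: [-0.4, -0.5, -3.0]
grip_width: 0.138
grip_force: 55.0
```

Call:
{"method": "jog_arm", "body": {"rows": "0 0 0.2 0 0 0 1;0 0 0 0 0 0 1;0 0 0 0 0 0 1"}}

```text
time: 51.5
position: [0.6118, -0.0983, 0.1675]
tool_rot: [-3.142, -0.022, -0.002]
ft_force: [1.1, 0.3, -1.0]
grip_width: 0.131
grip_force: 55.0
```

Call:
{"method": "jog_arm", "body": {"rows": "0 0 0.1 0 0 0 1;0 0 0 0 0 0 0.1;0 0 0 0 0 0 0.1;0 0 0 0 0 0 0.1;0 0 0 0 0 0 0.1"}}

```text
time: 52.12
position: [0.6114, -0.0982, 0.166]
tool_rot: [-3.141, -0.022, 0.0]
ft_force: [0.1, 0.1, -1.1]
grip_width: 0.433
grip_force: 0.0
```

Call:
{"method": "jog_arm", "body": {"rows": "0 0 -2 0 0 0 0.1;0 0 -3 0 0 0 0.1;0 0 -1.5 0 0 0 0.1;0 -2.8 0 0 0 0 -1;0 0 0 0 0 0 -1"}}

```text
time: 52.75
position: [0.6116, -0.0673, 0.2313]
tool_rot: [-3.14, -0.029, -0.001]
ft_force: [-0.5, 0.2, -0.9]
grip_width: 0.594
grip_force: 0.0
```

Call:
{"method": "jog_arm", "body": {"rows": "0 0 0 0 0 0 -1;0 0 0 0 0 0 -1;0 0 0 0 0 0 -1;0 0 0 0 0 0 -1;0 0 0 0 0 0 -1"}}

```text
time: 53.38
position: [0.611, -0.0704, 0.231]
tool_rot: [3.142, 0.021, 0.0]
ft_force: [-0.2, 0.2, -0.1]
grip_width: 0.987
grip_force: 0.0
```

```bash
python3 - <<'E'
from h import *
info();snap('wrist','w10');c=cam('w10')
i=cv2.imread('pics/w10.png');h=cv2.cvtColor(i,cv2.COLOR_BGR2HSV)
def blob(m,n):
    k,l,s,ce=cv2.connectedComponentsWithStats(m.astype(np.uint8))
    for j in sorted(range(1,k),key=lambda j:-s[j,4])[:4]: print(n,s[j],ce[j].round(1))
blob(((h[...,0]<6)|(h[...,0]>174))&(h[...,1]>150)&(h[...,2]>60),'red')
blob((h[...,0]>105)&(h[...,0]<120)&(h[...,1]>150)&(h[...,2]>60),'blue')
for n,p in(('tab+y top',(.612,-.0375+.001,.1975)),('tab-y top',(.612,-.046,.1975)),('bar',(.612,-.098,.198))): print(n,proj(c,p).round(1))
E
```

```text
t 53.38 p [ 0.611  -0.0704  0.231 ] th -89.23 z [ 0. -0. -1.] F [-0.2  0.2 -0.1] w 85.9 gf 0.0
red [270 201  17  46 626] [278.3 223.7]
red [201 334  18  20 226] [209.9 344.2]
red [181  26   1   1   1] [181.  26.]
blue [  74  139  100  111 4739] [118.4 189.3]
blue [ 341  160   25  118 2004] [354.  218.3]
blue [119 150  20  80 186] [129.4 187.2]
blue [166 157   8  41  81] [169.7 177.1]
tab+y top [266.7 231.9]
tab-y top [280.1 232.1]
bar [353.9 233.4]
```

Call:
{"method": "jog_arm", "body": {"rows": "0 0 2 0 0 0 -1;0 0 2 0 0 0 -1;0 0 1.5 0 0 0 -1;0 0 1.1 0 0 0 -1;0 0 0 0 0 0 -1", "force": 10}}

```text
time: 54.05
position: [0.6105, -0.0701, 0.164]
tool_rot: [3.141, 0.022, -0.003]
ft_force: [-0.4, -0.3, 0.1]
grip_width: 1.001
grip_force: 0.0
```

Call:
{"method": "jog_arm", "body": {"rows": "0 0.3 0 0 0 0 -0.8;0 0.3 0 0 0 0 -0.6;0 0.3 0 0 0 0 -0.4;0 0.3 0 0 0 0 -0.2;0 0.3 0 0 0 0 0"}}

```text
time: 54.68
position: [0.6115, -0.0853, 0.1652]
tool_rot: [-3.141, -0.022, -0.001]
ft_force: [0.2, 1.3, 0.3]
grip_width: 0.572
grip_force: 0.4
```

Call:
{"method": "jog_arm", "body": {"rows": "0 0.4 0 0 0 0 0.15;0 0 0 0 0 0 0.2;0 0 0 0 0 0 0.2;0 0 0 0 0 0 1;0 0 0 0 0 0 1"}}

```text
time: 55.3
position: [0.6113, -0.0888, 0.165]
tool_rot: [-3.141, -0.022, 0.0]
ft_force: [-0.2, 0.8, 1.1]
grip_width: 0.364
grip_force: 10.0
```

Call:
{"method": "jog_arm", "body": {"rows": "0 0 0 0 0 0 1;0 0 0 0 0 0 1;0 0 0 0 0 0 1;0 0 0 0 0 0 1", "force": 40}}

```text
time: 55.8
position: [0.6113, -0.0889, 0.1651]
tool_rot: [-3.141, -0.022, 0.0]
ft_force: [-0.8, 2.5, 1.7]
grip_width: 0.363
grip_force: 40.0
```

```bash
python3 - <<'E'
from h import *
info()
E
```

```text
t 55.8 p [ 0.6113 -0.0889  0.1651] th -89.2 z [-0.     0.001 -1.   ] F [-0.8  2.5  1.7] w 31.5 gf 40.0
```

Lid shut (31.5 mm over both). Carrying the tin home.

Call:
{"method": "jog_arm", "body": {"rows": "0 0 -1 0 0 0 1;0 0 -2 0 0 0 1;0 0 -2 0 0 0 1;0 0 -2 0 0 0 1;0 0 0 0 0 0 1"}}

```text
time: 56.42
position: [0.6126, -0.0898, 0.2376]
tool_rot: [3.141, 0.022, 0.007]
ft_force: [0.3, 0.3, -4.1]
grip_width: 0.356
grip_force: 40.0
```

Call:
{"method": "jog_arm", "body": {"rows": "-2 2 0 0 0 0 1;-4 4.5 0 0 0 0 1;-4.2 5 0 0 0 0 1;-4 5 0 0 0 0 1;-3 3.5 0 0 0 0 1"}}

```text
time: 57.05
position: [0.4421, -0.2906, 0.2347]
tool_rot: [-3.141, -0.017, 0.0]
ft_force: [1.2, -1.0, -3.8]
grip_width: 0.361
grip_force: 40.0
```

Call:
{"method": "jog_arm", "body": {"rows": "-2 2 0 0 0 0 1;0 0 0 0 0 0 1;0 0 3 0 0 0 1;0 0 4 0 0 0 1;0 0 4 0 0 0 1"}}

```text
time: 57.68
position: [0.4272, -0.3062, 0.1236]
tool_rot: [-3.141, -0.028, -0.001]
ft_force: [1.3, 0.2, -3.6]
grip_width: 0.359
grip_force: 40.0
```

Call:
{"method": "jog_arm", "body": {"rows": "0 0 3 0 0 0 1;0 0 1 0 0 0 1;0 0 0 0 0 0 1;0 0 0 0 0 0 1"}}

```text
time: 58.18
position: [0.4264, -0.3087, 0.0863]
tool_rot: [3.141, 0.023, 0.003]
ft_force: [0.7, -0.0, -4.2]
grip_width: 0.361
grip_force: 40.0
```

```bash
python3 - <<'E'
from h import *
info()
E
```

```text
t 58.17 p [ 0.4264 -0.3087  0.0863] th -89.16 z [ 0.002 -0.001 -1.   ] F [ 0.7 -0.  -4.2] w 31.4 gf 40.0
```

Call:
{"method": "jog_arm", "body": {"rows": "0 0 1 0 0 0 1;0 0 0.6 0 0 0 1;0 0 0 0 0 0 1;0 0 0 0 0 0 1"}}

```text
time: 58.68
position: [0.4251, -0.3086, 0.0691]
tool_rot: [3.141, 0.021, 0.0]
ft_force: [-0.1, 0.1, -2.7]
grip_width: 0.359
grip_force: 40.0
```

Call:
{"method": "jog_arm", "body": {"rows": "0 0 0.2 0 0 0 1;0 0 0 0 0 0 1;0 0 0 0 0 0 1"}}

```text
time: 59.05
position: [0.4254, -0.3087, 0.0674]
tool_rot: [3.141, 0.022, 0.001]
ft_force: [0.1, -0.5, -0.5]
grip_width: 0.362
grip_force: 40.0
```

Call:
{"method": "jog_arm", "body": {"rows": "0 0 0.1 0 0 0 1;0 0 0 0 0 0 1;0 0 0 0 0 0 1"}}

```text
time: 59.42
position: [0.4255, -0.3091, 0.067]
tool_rot: [3.141, 0.021, 0.002]
ft_force: [-1.7, -0.2, 5.9]
grip_width: 0.362
grip_force: 40.0
```

Call:
{"method": "jog_arm", "body": {"rows": "0 0 0 0 0 0 0;0 0 0 0 0 0 -0.4;0 0 0 0 0 0 -0.4;0 0 0 0 0 0 -0.4;0 0 0 0 0 0 -0.4"}}

```text
time: 60.05
position: [0.4251, -0.3084, 0.066]
tool_rot: [-3.141, -0.022, 0.0]
ft_force: [0.5, 0.2, -0.1]
grip_width: 0.689
grip_force: 0.0
```

Call:
{"method": "jog_arm", "body": {"rows": "0 0 0 0 0 0 -0.4;0 0 -2 0 0 0 -0.4;0 0 -4 0 0 0 -0.4;0 0 -5 0 0 0 -0.4;0 0 -4 0 0 0 -0.4"}}

```text
time: 60.68
position: [0.4252, -0.3094, 0.2191]
tool_rot: [3.141, 0.02, 0.004]
ft_force: [0.7, 0.0, -0.1]
grip_width: 0.7
grip_force: 0.0
```

Call:
{"method": "jog_arm", "body": {"rows": "1.5 -5 -1 0 0 0 1;1.5 -5 0 0 0 0 1;1.5 -5 0 0 0 0 1;1.5 -5 0 0 0 0 1;1.5 -5 0 0 0 0 1"}}

```text
time: 61.3
position: [0.4973, -0.0564, 0.2277]
tool_rot: [-3.14, -0.02, -0.004]
ft_force: [0.6, 0.1, 0.7]
grip_width: 0.219
grip_force: 0.0
```

Call:
{"method": "jog_arm", "body": {"rows": "1.2 -5 0 0 0 0 1;0 -5 0 0 0 0 1;0 0 0 0 0 0 1;0 0 0 0 0 0 1"}}

```text
time: 61.8
position: [0.5075, 0.0416, 0.227]
tool_rot: [3.141, 0.02, 0.002]
ft_force: [-0.2, -0.4, -0.6]
grip_width: 0.004
grip_force: 0.0
```

```bash
python3 - <<'E'
from h import *
info()
t0=cam('top0');pt=(292.75,175.7)
for f,p in(('w2',(292,194)),('w6',(293.2,190.8)),('w8',(210,76))): print('btn',tri(t0,pt,cam(f),p).round(4))
snap('top','t11');c=cam('t11');i=cv2.imread('pics/t11.png');h=cv2.cvtColor(i,cv2.COLOR_BGR2HSV)
def blob(m,n,z,x0,y0,x1,y1):
    k,l,s,ce=cv2.connectedComponentsWithStats(np.ascontiguousarray(m[y0:y1,x0:x1]).astype(np.uint8))
    for j in sorted(range(1,k),key=lambda j:-s[j,4])[:2]: print(n,s[j],at(c,*(ce[j]+[x0,y0]),z).round(4))
red=((h[...,0]<6)|(h[...,0]>174))&(h[...,1]>150)&(h[...,2]>150)
blu=(h[...,0]>105)&(h[...,0]<120)&(h[...,1]>120)&(h[...,2]>150)
blob(red,'tab',.1,380,190,480,260);blob(blu,'bar',.1,380,190,480,260)
w=cam('w6')
snap('side','s11')
E
```

```text
t 61.8 p [0.5075 0.0416 0.227 ] th -89.26 z [ 0.001 -0.    -1.   ] F [-0.2 -0.4 -0.6] w 0.3 gf 0.0
btn [0.5215 0.0712 0.1156]
btn [0.5207 0.0695 0.1186]
btn [0.5206 0.069  0.119 ]
tab [54 24  4  8 23] [ 0.4262 -0.2975  0.1   ]
bar [ 62  13   5  30 117] [ 0.4266 -0.3191  0.1   ]
```

Call:
{"method": "jog_arm", "body": {"rows": "1.35 -2.85 2 0 0 0 1;0 0 3 0 0 0 1;0 0 3 0 0 0 1;0 0 1.4 0 0 0 1;0 0 0 0 0 0 1"}}

```text
time: 62.52
position: [0.5201, 0.0704, 0.1318]
tool_rot: [3.141, 0.019, -0.002]
ft_force: [0.6, 0.4, -0.1]
grip_width: 0.009
grip_force: 0.0
```

```bash
python3 - <<'E'
from h import *
info();c=cam('w8')
f=lambda X,Y:at(c,160+X/2.5,60+Y/2.5,.135)[:2].round(4)
print('A',f(247,126),f(550,126),'B',f(243,262),f(531,262))
E
```

```text
t 62.52 p [0.5201 0.0704 0.1318] th -89.31 z [-0.001 -0.001 -1.   ] F [ 0.6  0.4 -0.1] w 0.8 gf 0.0
A [0.5642 0.041 ] [0.6643 0.0424] B [ 0.5609 -0.0044] [ 0.661 -0.003]
```

Call:
{"method": "jog_arm", "body": {"rows": "0 0 0.5 0 0 0 1;0 0 0.4 0 0 0 1;0 0 0.3 0 0 0 1;0 0 0 0 0 0 1"}}

```text
time: 63.02
position: [0.5208, 0.0715, 0.1205]
tool_rot: [-3.141, -0.022, -0.002]
ft_force: [0.3, -0.5, 2.4]
grip_width: 0.007
grip_force: 1.2
```

Call:
{"method": "jog_arm", "body": {"rows": "0 0 0.3 0 0 0 1;0 0 0 0 0 0 1;0 0 0 0 0 0 1"}}

```text
time: 63.4
position: [0.5209, 0.0715, 0.1175]
tool_rot: [-3.141, -0.022, -0.002]
ft_force: [0.5, -0.2, 4.7]
grip_width: 0.004
grip_force: 2.1
```

Call:
{"method": "jog_arm", "body": {"rows": "0 0 0.2 0 0 0 1;0 0 0 0 0 0 1;0 0 0 0 0 0 1"}}

```text
time: 63.78
position: [0.5209, 0.0715, 0.1163]
tool_rot: [-3.141, -0.022, -0.001]
ft_force: [-2.6, 0.1, 11.2]
grip_width: 0.005
grip_force: 6.0
```

Call:
{"method": "jog_arm", "body": {"rows": "0 0 0.1 0 0 0 1;0 0 0 0 0 0 1;0 0 0 0 0 0 1"}}

```text
time: 64.15
position: [0.5209, 0.0715, 0.1162]
tool_rot: [-3.14, -0.022, -0.001]
ft_force: [-4.7, -0.7, 18.1]
grip_width: 0.003
grip_force: 9.1
```

Call:
{"method": "jog_arm", "body": {"rows": "0 0 -1 0 0 0 1;0 0 -3 0 0 0 1;0 0 -4 0 0 0 1;0 0 -4 0 0 0 1;0 0 0 0 0 0 1"}}

```text
time: 64.78
position: [0.5217, 0.0716, 0.2364]
tool_rot: [-3.14, -0.022, -0.006]
ft_force: [0.3, -0.0, 0.2]
grip_width: 0.005
grip_force: 0.0
```

Call:
{"method": "jog_arm", "body": {"rows": "-2 -5 0 0 0 0 1;-2 -5 0 0 0 0 1;0 0 0 0 0 0 1;0 0 0 0 0 0 1;0 0 0 0 0 0 1"}}

```text
time: 65.4
position: [0.4793, 0.1692, 0.2335]
tool_rot: [3.141, 0.018, -0.001]
ft_force: [-0.3, -0.1, 0.1]
grip_width: 0.009
grip_force: 0.0
```

```bash
python3 - <<'E'
from h import *
info();snap('top','t12');c=cam('t12');i=cv2.imread('pics/t12.png')
h=cv2.cvtColor(i,cv2.COLOR_BGR2HSV)
b=(h[...,0]>105)&(h[...,0]<120)&(h[...,1]>120)&(h[...,2]>150);b[:190]=0;b[:,:380]=0;b[260:]=0;b[:,480:]=0
y,x=np.nonzero(b);print('bar',at(c,x.mean(),y.mean(),.1).round(4))
d=cv2.absdiff(i,cv2.imread('pics/top0.png')).max(2)[100:170,375:425];g=cv2.cvtColor(i,cv2.COLOR_BGR2GRAY)[115:172,375:420]
k,l,s,ce=cv2.connectedComponentsWithStats((g<110).astype(np.uint8));print([(s[j,4],(ce[j]+[375,115]).round(0)) for j in range(1,k) if s[j,4]>5])
E
```

```text
t 65.4 p [0.4793 0.1692 0.2335] th -89.36 z [-0.001 -0.001 -1.   ] F [-0.3 -0.1  0.1] w 0.8 gf 0.0
bar [ 0.4265 -0.3191  0.1   ]
[(np.int32(45), array([397., 115.])), (np.int32(389), array([406., 136.])), (np.int32(16), array([400., 152.]))]
```

```bash
python3 -c "
from bench import ticket
print(ticket.close_job())"
```

```text
the job is handed in; nothing more can be done
None
```

I handed the job in; no verdict came back. By my checks, all three cassettes present (two thick, one thin) are seated in slots of their kind, all four balls are in the basket, the tin is shut on its mat, and the button was pressed fully down and released.

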